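# Load the pin finisher through its left-hand clamp

## Robot

A 6-joint arm with a two-finger parallel gripper is mounted at the origin on a cart in front of the work surface, level with it; the furniture and walls round the work are solid. World frame = base frame: x ahead of the robot, y to its left, z up, the work surface at z = 0. Lengths are in m, angles in rad, forces in N, time in s.
With the tool pointing down it reaches from about 0.425 to 0.95 m from the base axis. Payload 3.5 kg.
Tool frame: the origin (TCP) lies at the very end of the fingers, on their centre line; the grasp point (between the pads) lies 19 mm behind it; z points along the fingers, x is the direction in which the jaws open and shut, and the axes are right-handed (so a half turn about z gives the same grasp; the last joint's range is limited). The gripper opens to 85 mm and grips with 20 to 120 N. Pads are 22 mm wide; open, the fingers measure 114 mm over their backs; the gripper's body (76 mm by 85 mm) begins 54 mm behind the grasp point. The pads swing forward as they close: fully open they stand 13 mm farther back than shut.
Start: joints at [-1.295, 0.286, 1.577, -0, 1.279, -0.15], TCP at [0.279, -0.615, 0.205] pointing down, gripper open.
Joint ranges: [-2.77, 2.77], [-0.9, 2.22], [0.21, 2.48], [-1.53, 4.67], [0.24, 2.81], [-2.84, 2.84]. Speed limits (rad/s): [2.79, 2.79, 3.14, 3.14, 3.14, 3.14].

## Interface

Orientations are given as a unit quaternion [x, y, z, w].
In Python, from cell import get_state, snapshot, camera_model, job_done, spot_in, regions_of, pinpoint gives the robot as it stands.
- The arm moves only by the tool arm_command, never from a script. Its argument "series" is a list that holds one entry, the list of rows, each a list of 6 numbers: the shift along the world's x, y, z in mm, then the turn, a rotation vector about the world's x, y, z in rad. In form: [[[dx, dy, dz, wx, wy, wz], ...]]. A call has 1 to 10 rows; each row shifts and turns the pose as measured when the row begins; what a row does not reach is not made up. A row lasts 1/10 s, in which the tool goes at most 50 mm and 8.59 degrees, less where a joint would pass 70% of its speed; a pose out of reach is approached as far as the arm can. A call is refused whole if a number of a shift passes 50 or a number of a turn 0.15, either way. A call with a gripper value outside its range is refused whole. "fingers" is the finger opening in mm, from 0 to 85.4, set as the call begins (left out, the last holds). The fingers move at their own pace and stop on an object; "newtons" is the grip in N (left out, the last holds). Time passes only in rows, so rows that do not move let the fingers close. It gives the time, the measured TCP pose, the force and the opening at its end, in the units of the state.
- get_state(): the state, without advancing time (a new reading comes with each control period).
- snapshot(name): name is "side" or "top" or "wrist"; returns (picture, depth): 384x512x3 uint8, red, green, blue; 384x512 float32, m along the optical axis (not along the pixel's ray), 0 where there is no reading.
- camera_model(name): a dict with "fovy" (degrees; the focal length in pixels is half the picture's height over the tangent of half this angle, whatever the lens; pixels are square), "cx", "cy" (the principal point, pixels), "origin" and "attitude" of the camera in the world. Camera axes: x right, y down, z forward; pixel columns grow to the right and rows downward; lengths in m; the calibration is good to about 2 mm. A picture is of the moment at which its call begins: read the wrist's pose just before it. camera_model takes no time and is no camera call; for the wrist camera it gives the pose at the moment of the call.
- job_done(): hands the job in, once; it reports no verdict.
Trained networks look in the newest picture that a camera, given by its name, has taken for a name from the list of things; names that differ only in an ending like _2 or _b are one class to them, and where a whole thing is asked for, a point or a joint stands for the part that bears it (a point fixed in the world has none). Each returns a list of dicts, best first, with "score" (0 to 1); they miss things now and then, are a little off and sometimes report something else, mostly with a low value. They report only what shows in the picture. A call takes as long as a camera call.
- spot_in(name, camera): "position" ([x, y, z] in m, in world coordinates, good to about 4 mm: the middle of the surface that is visible of it).
- regions_of(name, camera): "pixels" (384x512 bool, what is visible of it).
- pinpoint(name, camera): "position" ([x, y, z] in m, in world coordinates, good to about 4 mm: a listed point, or the origin of a listed thing).
The state is a dict: "time": time; "q": joint angles; "joint_vel": joint speeds; "joint_efforts": joint torques, N m; "ee_pos": TCP position; "tcp_rot": TCP orientation; "contact_force": force on the tool from outside, world axes, zero at the start; "ft_torque": the same for the moment, N m; "grip_width": finger opening in m.
Only numpy, scipy, OpenCV 4.12 (cv2) and the standard library are available. Lean on these libraries where they do the work, as an engineer would, in place of code of your own. Each camera call takes 0.05 s, during which the arm holds its last target. There are 200 camera calls.

## Task

Load the little blue pin finisher: slacken its red left-hand clamp knob fully (it loosens clockwise, seen from above), swing the frosted cover well aside, and put every ring from the blue felt pad into the steel bowl. Then swing the cover fully home again and screw the knob back down tight. Leave the orange box and the copper cuff where they are.

Things in the scene. Friction and masses are not known exactly. Their poses are not given: they have to be found in the camera images.
- finisher: bench-top finishing machine, blue housing 106 x 206 x 26 mm, fixed to the bench. Origin on the bench under the bowl's centre; z up. Along its y axis lie the cover's pivot post (y = +76 mm), the bowl (y = 0) and the clamp knob (y = -76 mm). The cover swings out over its +x side
- bowl_floor (a point): centre of the inner floor of the round steel bowl, 29 mm above the bench. The bowl is 94 mm wide inside and its rim stands 57 mm above the bench
- clamp_knob (a joint): red T-knob on a left-hand screw, in rad: 0 = tight, grows as it is turned clockwise seen from above, stop at 3.3 = fully slack. It rises 2 mm per rad. Its collar lies behind a 4 mm lip on the cover's forked end: up to about 1.6 rad it locks the shut cover, and from 2 rad on the cover can pass beneath it. Stiff by about 0.06 N m; it stays where it is left. It needs several grasps
- knob_grip (a point): on the knob's axis, about half-way up its grip bar. The bar is 46 mm long (along this point's x axis), 12 mm thick (y) and 30 mm tall, from 18 mm below this point to 12 mm above it. When tight this point is 99.5 mm above the bench. It rises with the knob. When tight, the cover arm and its lip lie 24 to 28 mm below this point
- cover (a joint): swing cover's vertical hinge, in rad: 0 = fully shut (stop), grows as it swings counter-clockwise seen from above, stop at 1.75. Light friction (0.05 N m), stays where it is left. The knob can only be screwed down when the cover is within about 0.02 rad of its stop, so push it against the stop
- cover_grip (a point): centre of the round black grip on the cover, 19 mm wide and 34 mm tall (17 mm above and below this point), 88 mm above the bench, 76 mm from the hinge. When the cover is shut the grip stands over the bowl's centre. The cover under it is a frosted disc of 110 mm with an aluminium arm whose top is 71 mm above the bench
- cover_hinge (a point): point on the cover's vertical hinge axis, 71 mm above the bench
- felt_pad: dark blue felt pad, 110 x 120 x 3 mm, fixed flat on the bench; origin at the centre of its underside. Fixed obstacles near the work: a thin lamp post at x = 0.365, y = 0.10 (0.64 m high), a lamp tube across the bench whose underside is 0.36 m up from x = 0.67 to 0.79, a two-tier wooden stand 0.35 m high around x = 0.55, y = -0.465 (radius 0.11), and a 50 mm high lip along the bench front at x = 0.40
- ring_1_center (a point): pale metal ring with a dark grey stone, lying flat on the pad; overall 28 x 21 x 12 mm. This point is the centre of the band, 5 mm above its underside; the stone lies on its +x side. Pinch across the band along y (21 mm); the band is 6 mm tall and feels solid to the fingers. Some of the four rings are absent in a run
- ring_2_center (a point): as ring_1_center, for the second ring
- ring_3_center (a point): as ring_1_center, for the third ring
- ring_4_center (a point): as ring_1_center, for the fourth ring
- orange_box: small orange moulded box, 42 x 54 x 16 mm, to be left alone; origin at the centre of its underside
- cuff: open copper bracelet, 50 x 67 x 21 mm, to be left alone; origin at the centre of its underside

How it is judged:
By the outcome, as a careful person would: the job done as asked, in the order asked, and still so for the second after the job is handed in, with the robot touching nothing.
Of ring_1, ring_2, ring_3, ring_4 only 2 to 4 are there at a start; the rules pass over those that are not, and their reading is None.
At some moment in a run one of ring_1, ring_2, ring_3, ring_4 may be knocked a few centimetres aside while the robot is not near it.
Once in a run the grip may slacken for a moment while it holds something.
It also fails if it takes over 210 s, if anything falls off the work surface, if the arm or the gripper's body presses on something with over 40 N, if the wrist force passes 120 N, or if a joint passes its speed limit or range.

## Working session

There is one attempt and no reset: what is moved stays moved. The work goes in short steps, Python scripts to look and compute and a tool call to move; the robot and the scene stay as the last step left them, time stands still between calls to the robot, and variables do not carry over. Pictures are saved under pics/ and viewed, about 12 in all and at most 16, crops included, and the job is handed in when it is done.

Besides the shell and the picture viewer there is one more tool, called after ">>>" in YAML: its name, and indented under it one key for each argument. arm_command: Moves the arm, as the interface text tells. Its arguments: {"type":"object","properties":{"series":{"type":"array","items":{"type":"array","items":{"type":"array","items":{"type":"number"}}}},"fingers":{"type":"number"},"newtons":{"type":"number"}},"required":["series"]}

```bash
ls; mkdir -p pics; cat > h.py <<'E'
import numpy as np, cv2
from scipy.spatial.transform import Rotation as R
from cell import *
def save(p,n): cv2.imwrite('pics/'+n,cv2.cvtColor(p,cv2.COLOR_RGB2BGR))
def proj(c,P):
    m=camera_model(c);f=192/np.tan(np.radians(m['fovy'])/2)
    A=np.array(m['attitude']);A=R.from_quat(A).as_matrix() if A.size==4 else A.reshape(3,3)
    v=(np.atleast_2d(P)-m['origin'])@A
    return np.c_[v[:,0]/v[:,2]*f+m['cx'],v[:,1]/v[:,2]*f+m['cy']]
def cloud(c,d):
    m=camera_model(c);f=192/np.tan(np.radians(m['fovy'])/2)
    A=np.array(m['attitude']);A=R.from_quat(A).as_matrix() if A.size==4 else A.reshape(3,3)
    v,u=np.mgrid[0:384,0:512]
    X=np.stack([(u-m['cx'])/f*d,(v-m['cy'])/f*d,d],-1)
    return X@A.T+m['origin']
def st():
    s=get_state();r=R.from_quat(s['tcp_rot'])
    print('t%.2f'%s['time'],'p',np.round(np.array(s['ee_pos'])*1e3,1),'jaw',np.round(r.as_matrix()[:,0],3),'z',np.round(r.as_matrix()[:,2],3),'F',np.round(s['contact_force'],1),'T',np.round(s['ft_torque'],2),'w%.1f'%(s['grip_width']*1e3),'q',np.round(s['q'],2))
E
python3 - <<'E'
from h import *
st()
for c in('top','side'):
    p,d=snapshot(c); save(p,c+'0.png'); print(c,camera_model(c))
    for n in ['finisher','bowl_floor','knob_grip','cover_grip','cover_hinge','felt_pad','ring_1_center','orange_box','cuff']:
        print(c,n,[(round(r['score'],2),np.round(np.array(r['position'])*1e3).tolist()) for r in pinpoint(n,c)][:6])
E
```

```text
pics
t0.00 p [ 278.7 -614.   203.5] jaw [ 0.413 -0.911 -0.002] z [-0.001  0.002 -1.   ] F [-0.3  0.1  0.3] T [ 0.03 -0.04 -0.  ] w85.6 q [-1.29  0.29  1.58  0.    1.28 -0.15]
top {'fovy': 47.348517603022145, 'cx': 252.96841583696553, 'cy': 194.4208768883292, 'origin': array([ 0.45714045, -0.13573751,  0.94835281]), 'attitude': array([ 0.70879146, -0.7023819 ,  0.04288691, -0.04934618])}
top finisher [(0.59, [525.0, -285.0, 3.0])]
top bowl_floor []
top knob_grip [(0.6, [599.0, -281.0, 101.0])]
top cover_grip [(0.58, [522.0, -284.0, 90.0])]
top cover_hinge [(0.59, [444.0, -296.0, 69.0])]
top felt_pad [(0.58, [541.0, -109.0, -2.0])]
top ring_1_center [(0.51, [570.0, -85.0, 11.0]), (0.37, [706.0, -165.0, 1.0])]
top orange_box [(0.97, [681.0, -34.0, 5.0])]
top cuff [(0.65, [709.0, -164.0, 3.0])]
side {'fovy': 47.932388932602024, 'cx': 254.95099968984485, 'cy': 188.2783943519118, 'origin': array([0.39611297, 0.56500305, 0.58136605]), 'attitude': array([-0.1007026 ,  0.87898654, -0.46185005,  0.06273907])}
side finisher [(0.67, [520.0, -286.0, -2.0])]
side bowl_floor [(0.87, [519.0, -288.0, 30.0])]
side knob_grip [(0.63, [598.0, -278.0, 98.0]), (0.59, [446.0, -290.0, 71.0])]
side cover_grip [(0.94, [520.0, -285.0, 92.0])]
side cover_hinge [(0.71, [446.0, -289.0, 72.0]), (0.45, [520.0, -284.0, 91.0])]
side felt_pad [(0.9, [542.0, -112.0, 1.0]), (0.24, [568.0, -78.0, 9.0])]
side ring_1_center [(0.63, [707.0, -165.0, 2.0]), (0.51, [567.0, -77.0, 8.0])]
side orange_box [(0.6, [683.0, -34.0, 2.0])]
side cuff [(0.51, [704.0, -162.0, 3.0])]
```

View pics/top0.png

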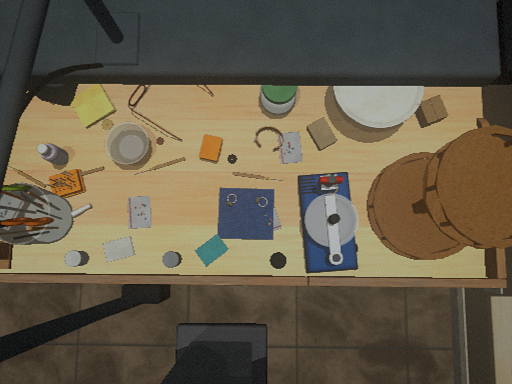

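View pics/side0.png

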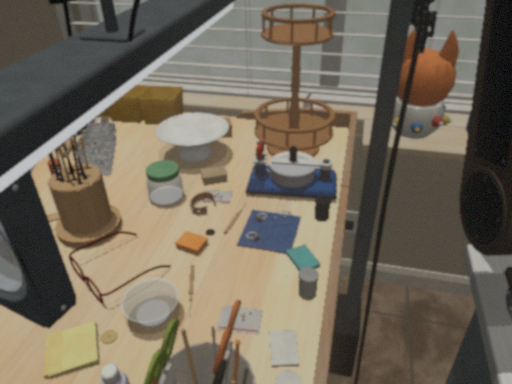

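The top view shows the finisher lying along world x, with the knob at px (331,180), the black grip at (334,219) and the hinge at (336,258). The cover swings towards world +y. Two rings are clear at (232,198) and (262,201), and there may be a third near (268,224). The side view agrees. I'm moving round the stand for a close wrist view.

>>> arm_command:
  series:
    - [[8, 40, 7, 0, 0, 0.14], [8, 40, 7, 0, 0, 0.14], [10, 40, 7, 0, 0, 0.14], [14, 40, 7, 0, 0, 0.14], [14, 40, 7, 0, 0, 0.14], [16, 40, 7, 0, 0, 0.14], [16, 40, 7, 0, 0, 0.14], [16, 40, 7, 0, 0, 0.14]]
  fingers: 85

```text
time: 1.8
ee_pos: [0.3795, -0.287, 0.2596]
tcp_rot: [1.0, 0.005, -0.001, 0.0]
contact_force: [0.7, 0.1, 0.8]
grip_width: 0.0849
```

>>> arm_command:
  series:
    - [[25, 20, 10, 0, 0, 0], [25, 20, 10, 0, 0, 0], [25, 20, 0, 0, 0, 0], [25, 10, 0, 0, 0, 0], [10, 0, 0, 0, 0, 0], [0, 0, 0, 0, 0, 0], [0, 0, 0, 0, 0, 0]]

```text
time: 2.5
ee_pos: [0.4942, -0.2088, 0.284]
tcp_rot: [1.0, 0.01, 0.002, 0.002]
contact_force: [0.2, -0.2, 0.2]
grip_width: 0.0854
```

```bash
python3 - <<'E'
from h import *
st()
c='wrist'
print(camera_model(c))
p,d=snapshot(c); save(p,'w1.png')
for n in ['knob_grip','cover_grip','cover_hinge','felt_pad','ring_1_center']:
    print(c,n,[(round(r['score'],2),np.round(np.array(r['position'])*1e3).tolist()) for r in pinpoint(n,c)][:6])
E
```

```text
t2.50 p [ 494.2 -208.8  284. ] jaw [1.    0.02  0.003] z [ 0.004 -0.004 -1.   ] F [ 0.2 -0.2  0.2] T [-0.01  0.01  0.02] w85.4 q [-0.59 -0.08  1.83 -0.    1.39 -0.61]
{'fovy': 71.74491948190294, 'cx': 254.88336404119997, 'cy': 190.42677147819464, 'origin': array([ 0.4925795 , -0.12845208,  0.45283703]), 'attitude': array([0.98682671, 0.00989808, 0.00275765, 0.16145421])}
wrist knob_grip [(0.58, [596.0, -279.0, 98.0])]
wrist cover_grip [(0.83, [521.0, -284.0, 86.0])]
wrist cover_hinge [(0.8, [442.0, -292.0, 72.0])]
wrist felt_pad [(0.89, [541.0, -112.0, 1.0]), (0.46, [442.0, -297.0, 70.0])]
wrist ring_1_center [(0.56, [570.0, -79.0, 10.0])]
```

View pics/w1.png

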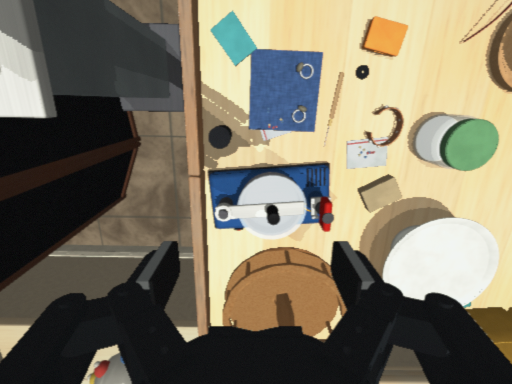

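The wrist view shows the knob at px (326,213), the grip at (272,213), the pivot at (222,213), and exactly two rings on the pad at (304,70) and (299,115). Next I'll measure the knob bar's direction and the finisher axis.

```bash
cat >> h.py <<'E'
def redbar(c,zmin=0.085,box=None):
    p,d=snapshot(c); X=cloud(c,d); q=p.astype(int)
    m=(q[...,0]>90)&(q[...,0]>2*q[...,1])&(q[...,0]>2*q[...,2])&(d>0)&(X[...,2]>zmin)&(X[...,2]<.14)&(abs(X[...,0]-.598)<.06)&(abs(X[...,1]+.28)<.06)
    P=X[m]
    if len(P)<8: print(c,'few',len(P)); return p,d
    top=P[P[:,2]>np.percentile(P[:,2],90)-.006]
    r=cv2.minAreaRect((top[:,:2]*1e3).astype(np.float32)); b=cv2.boxPoints(r); e=[b[1]-b[0],b[2]-b[1]]; e=max(e,key=np.linalg.norm)
    print(c,'red n',len(top),'ztop %.1f'%(np.percentile(top[:,2],60)*1e3),'c',np.round(r[0],1),'size',np.round(r[1],1),'bar yaw deg %.1f'%(np.degrees(np.arctan2(e[1],e[0]))%180))
    return p,d
def black(X,p,lo,hi,c,rad=.03):
    m=(p.max(-1)<60)&(X[...,2]>lo)&(X[...,2]<hi)&(np.hypot(X[...,0]-c[0],X[...,1]-c[1])<rad)
    P=X[m]*1e3; print('black n',len(P), P.size and np.round(P.mean(0),1), P.size and np.round((P.min(0)+P.max(0))/2,1))
E
python3 - <<'E'
from h import *
for c in('wrist','top'):
    p,d=redbar(c); X=cloud(c,d); black(X,p,.097,.115,(.521,-.284))
    if c=='wrist': 
        m=(X[...,2]>.105)&(X[...,2]<.125)&(abs(X[...,0]-.598)<.05)&(abs(X[...,1]+.28)<.04); print('hi pts',m.sum(),np.round(X[m].min(0)*1e3),np.round(X[m].max(0)*1e3))
        big=cv2.resize(p[40:240,200:400],(800,800),interpolation=cv2.INTER_CUBIC)[:600]
        save(cv2.resize(p[170:250,200:350],(750,400),interpolation=cv2.INTER_CUBIC),'w2.png')
E
```

```text
wrist red n 150 ztop 111.6 c [ 597.4 -279.9] size [10.7 43.3] bar yaw deg 90.7
black n 117 [ 522.5 -285.5  104.4] [ 522.8 -286.6  101.9]
hi pts 283 [ 590. -303.  105.] [ 606. -258.  115.]
top few 0
black n 0 0 0
```

View pics/w2.png

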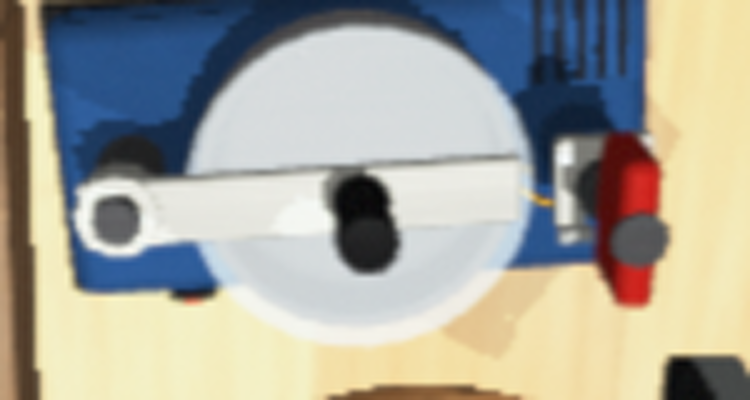

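>>> arm_command:
  series:
    - [[34, -24, -20, 0, 0, 0], [34, -24, -20, 0, 0, 0], [34, -24, -20, 0, 0, 0], [0, 0, -30, 0, 0, 0], [0, 0, -30, 0, 0, 0], [0, 0, 0, 0, 0, 0], [0, 0, 0, 0, 0, 0]]
  fingers: 46
  newtons: 60

```text
time: 3.6
ee_pos: [0.5999, -0.2853, 0.1626]
tcp_rot: [1.0, 0.009, 0.005, 0.004]
contact_force: [0.4, 0.7, 1.3]
grip_width: 0.0457
```

```bash
python3 - <<'E'
from h import *
st(); p,d=redbar('wrist'); save(p,'w3.png')
E
```

```text
t3.60 p [ 599.9 -285.3  162.6] jaw [1.    0.018 0.009] z [ 0.009 -0.008 -1.   ] F [0.4 0.7 1.3] T [ 0.04 -0.05 -0.02] w45.7 q [-0.6   0.29  1.65 -0.    1.19 -0.61]
wrist red n 328 ztop 111.3 c [ 598.7 -280.8] size [10.1 43.7] bar yaw deg 92.4
```

View pics/w3.png

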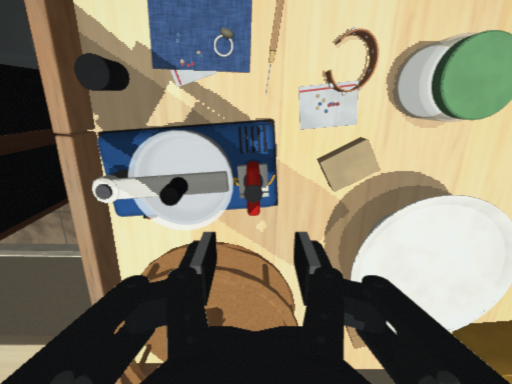

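The knob sits between the fingers (px 214 to 302, knob at 253). Next I descend, straighten the tool and grip.

>>> arm_command:
  series:
    - [[-1, 5, -20, 0.008, 0.009, 0.01], [0, 0, -20, 0, 0, 0], [0, 0, -20, 0, 0, 0], [0, 0, -10, 0, 0, 0], [0, 0, -7, 0, 0, 0], [0, 0, 0, 0, 0, 0], [0, 0, 0, 0, 0, 0]]

```text
time: 4.35
ee_pos: [0.602, -0.2804, 0.0908]
tcp_rot: [1.0, 0.016, 0.006, 0.004]
contact_force: [0.2, 0.2, -0.1]
grip_width: 0.0457
```

```bash
python3 -c "
from h import *
st()"
```

```text
t4.35 p [ 602.  -280.4   90.8] jaw [0.999 0.031 0.012] z [ 0.012 -0.007 -1.   ] F [ 0.2  0.2 -0.1] T [0.   0.03 0.02] w45.7 q [-0.59  0.36  1.7   0.    1.07 -0.62]
```

>>> arm_command:
  series:
    - [[-3.5, 0, -6, 0.007, 0.012, 0], [0, 0, 0, 0, 0, 0], [0, 0, 0, 0, 0, 0]]

```text
time: 4.65
ee_pos: [0.5995, -0.2813, 0.0869]
tcp_rot: [1.0, 0.016, 0.001, 0.001]
contact_force: [-0.1, -0.8, 0.4]
grip_width: 0.0461
```

>>> arm_command:
  series:
    - [[0, 0, 0, 0, 0, 0], [0, 0, 0, 0, 0, 0], [0, 0, 0, 0, 0, 0], [0, 0, 0, 0, 0, 0], [0, 0, 0, 0, 0, 0]]
  fingers: 0
  newtons: 60

```text
time: 5.15
ee_pos: [0.6, -0.2817, 0.0879]
tcp_rot: [1.0, 0.016, 0.002, 0.001]
contact_force: [-0.3, 0.8, 0.3]
grip_width: -0.0002
```

```bash
python3 -c "
from h import *
st()"
```

```text
t5.15 p [ 600.  -281.7   87.9] jaw [1.    0.031 0.004] z [ 0.004 -0.002 -1.   ] F [-0.3  0.8  0.3] T [-0.    0.01 -0.06] w-0.2 q [-0.59  0.37  1.7   0.    1.07 -0.62]
```

Nothing was gripped (width about 0), so I'm looking before doing anything else.

```bash
python3 - <<'E'
from h import *
st(); p,d=redbar('wrist'); 
p2,d2=snapshot('side'); a=cv2.resize(p2[120:220,220:360],(700,500),interpolation=cv2.INTER_CUBIC)
b=cv2.resize(p[100:300,130:400],(700,518),interpolation=cv2.INTER_CUBIC)
save(np.hstack([cv2.resize(a,(400,286)),cv2.resize(b,(400,286))]),'c1.png')
print(proj('side',[[.598,-.28,.1]]),proj('wrist',[[.598,-.28,.1]]), [np.round(np.array(r['position'])*1e3) for r in pinpoint('knob_grip','side')])
E
```

```text
t5.15 p [ 600.  -281.7   87.9] jaw [1.    0.031 0.004] z [ 0.004 -0.002 -1.   ] F [-0.3  0.8  0.3] T [-0.    0.01 -0.06] w-0.2 q [-0.59  0.37  1.7   0.    1.07 -0.62]
wrist red n 378 ztop 111.5 c [ 598.  -266.8] size [ 9.8 15.6] bar yaw deg 92.1
[[259.6146799  146.99145475]] [[251.41725471 227.97041814]] [array([ 598., -277.,  100.])]
```

View pics/c1.png

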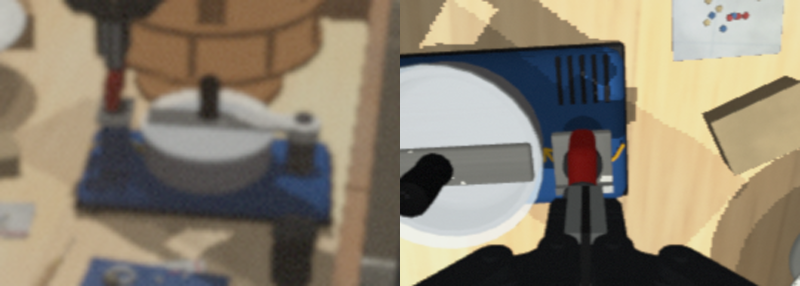

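The wrist crop shows the fingers straddling the red bar, so the width reading may be wrong. I'll test with a small clockwise turn.

>>> arm_command:
  series:
    - [[0, 0, 0, 0, 0, -0.1], [0, 0, 0, 0, 0, -0.1], [0, 0, 0, 0, 0, 0]]

```text
time: 5.6
ee_pos: [0.5999, -0.2816, 0.0877]
tcp_rot: [0.996, -0.088, 0.002, 0.001]
contact_force: [-1.2, 0.3, 1.0]
grip_width: -0.0003
```

```bash
python3 - <<'E'
from h import *
st(); p,d=redbar('wrist'); 
save(cv2.resize(p[150:300,200:340],(700,750),interpolation=cv2.INTER_CUBIC)[:600],'c2.png')
E
```

```text
t5.60 p [ 599.9 -281.6   87.7] jaw [ 0.985 -0.175  0.003] z [ 0.003 -0.003 -1.   ] F [-1.2  0.3  1. ] T [-0.02  0.02 -0.05] w-0.3 q [-0.59  0.37  1.7  -0.    1.07 -0.42]
wrist red n 377 ztop 111.4 c [ 598.4 -266.5] size [10.4 15.2] bar yaw deg 91.0
```

View pics/c2.png

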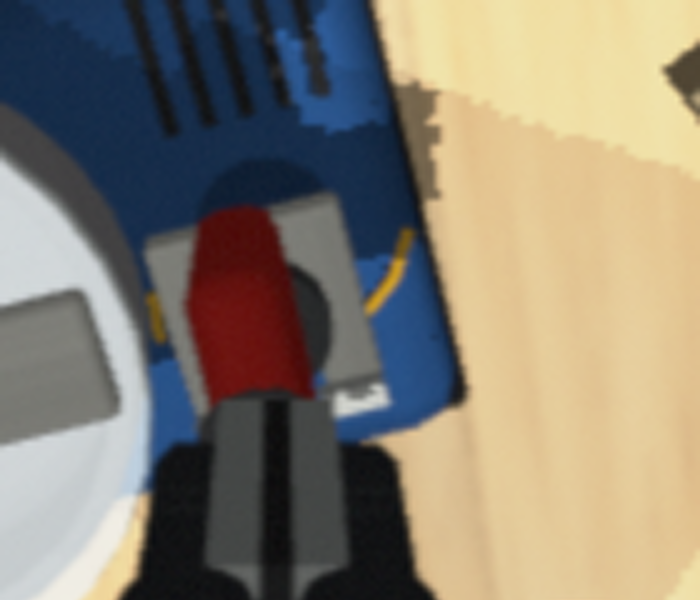

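```bash
python3 - <<'E'
from h import *
p,d=snapshot('wrist'); X=cloud('wrist',d)*1e3; q=p
for (u,v) in [(245,410),(275,405),(312,405),(240,440),(275,440),(320,440),(275,500),(260,380),(260,300)]:
    uu,vv=int(200+u/5),int(150+v/5); print((uu,vv),np.round(X[vv,uu],1),q[vv,uu])
p2,d2=snapshot('top'); X2=cloud('top',d2)*1e3
u,v=proj('top',[[.598,-.28,.1]])[0].round().astype(int); print(u,v)
print(np.round(X2[v-6:v+7:3,u-8:u+9:4,2]))
print(camera_model('wrist')['origin'],proj('wrist',[[.5999,-.2816,.0877]]))
print([ (r['score'],np.round(np.array(r['position'])*1e3)) for r in spot_in('clamp_knob','top')])
E
```

```text
(249, 232) [ 598.9 -271.3  121.3] [69 71 70]
(255, 231) [ 602.2 -271.9  120. ] [13 15 15]
(262, 231) [ 606.1 -272.9  119.4] [69 71 69]
(248, 238) [ 598.6 -270.6  129.5] [69 72 70]
(255, 238) [ 602.2 -272.   128. ] [18 17 17]
(264, 238) [ 607.  -272.6  128.5] [69 72 70]
(255, 250) [ 602.2 -271.5  141.2] [13 14 14]
(252, 226) [ 600.3 -272.2  112.3] [105  19  13]
(252, 210) [ 613.9 -202.7  256.7] [99 17 14]
331 180
[[439. 444. 445. 444. 446.]
 [450. 453. 449. 448. 446.]
 [451. 453. 455. 456. 449.]
 [455. 456. 456. 456. 456.]
 [459. 459. 458. 458. 459.]]
[ 0.61395648 -0.20274615  0.25672418] [[254.01832335 222.45334708]]
[(0.62, array([561., -79.,  10.]))]
```

The fingers are shut. They look as if they end at about z 115, although the reported TCP is z 88. I'll lift clear and measure the true fingertip with the wrist depth.

>>> arm_command:
  series:
    - [[0, 0, 20, 0, 0, 0], [0, 0, 30, 0, 0, 0], [0, 0, 30, 0, 0, 0], [0, 0, 0, 0, 0, 0], [0, 0, 0, 0, 0, 0]]

```text
time: 6.3
ee_pos: [0.5982, -0.2806, 0.1679]
tcp_rot: [0.996, -0.084, -0.0, 0.0]
contact_force: [0.8, 0.1, -0.5]
grip_width: 0.0001
```

```bash
python3 - <<'E'
from h import *
st(); redbar('wrist'); p,d=snapshot('wrist'); X=cloud('wrist',d)*1e3
e=np.array(get_state()['ee_pos'])*1e3
m=(np.hypot(X[...,0]-e[0],X[...,1]-e[1])<25)&(X[...,2]>e[2]-15)&(X[...,2]<e[2]+80)
P=X[m]; print(len(P),np.round(P.min(0),1),np.round(P[P[:,2].argsort()[:12]],1))
v,u=np.nonzero(m); print('v range',v.min(),v.max(),'u',u.min(),u.max(),'proj tcp',proj('wrist',e/1e3), 'tip front',proj('wrist',(e+[0,11,0])/1e3))
p2,d2=snapshot('side'); 
save(np.hstack([cv2.resize(p2[110:210,220:320],(400,400),interpolation=cv2.INTER_CUBIC),cv2.resize(p[140:280,180:320],(400,400),interpolation=cv2.INTER_CUBIC)]),'c3.png')
print('tcp side',proj('side',e/1e3))
E
```

```text
t6.30 p [ 598.2 -280.6  167.9] jaw [ 0.986 -0.168 -0.001] z [-0.001 -0.    -1.   ] F [ 0.8  0.1 -0.5] T [-0.05 -0.04 -0.01] w0.1 q [-0.59  0.29  1.65 -0.    1.21 -0.42]
wrist red n 306 ztop 112.1 c [ 599.5 -281.2] size [10.7 43.2] bar yaw deg 92.2
3825 [ 577.5 -293.7  197.7] [[ 594.9 -270.6  197.7]
 [ 599.5 -271.1  198.2]
 [ 600.7 -271.3  198.3]
 [ 597.8 -270.7  198.4]
 [ 605.8 -272.   198.6]
 [ 602.4 -271.4  198.6]
 [ 604.7 -271.8  198.6]
 [ 594.4 -270.   198.6]
 [ 596.1 -270.3  198.7]
 [ 603.  -271.4  198.7]
 [ 601.3 -271.1  198.7]
 [ 601.8 -271.2  198.8]]
v range 230 325 u 198 308 proj tcp [[253.99254439 222.51268429]] tip front [[251.2816143  208.12687462]]
tcp side [[259.21335004 119.82821156]]
```

View pics/c3.png

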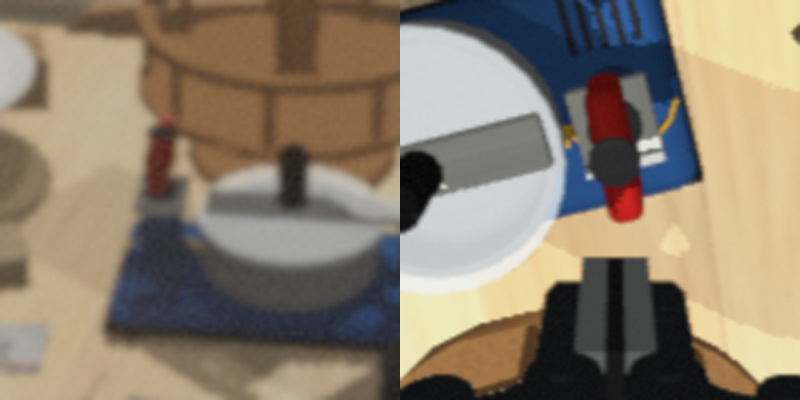

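Both cameras show that the real fingertips end 30 mm above the reported TCP (about z 198 against 168), with no sideways offset. From here I aim the reported z 30 mm lower. Reopening, realigning with the bar and descending again.

>>> arm_command:
  series:
    - [[1, 0, 0, 0, 0, 0.1], [0, 0, 0, 0, 0, 0.1], [0, 0, -25, 0, 0, 0], [0, 0, -25, 0, 0, 0], [0, 0, -20, 0, 0, 0], [0, 0, -15, 0, 0, 0], [0, 0, 0, 0, 0, 0], [0, 0, 0, 0, 0, 0]]
  fingers: 46

```text
time: 7.25
ee_pos: [0.5942, -0.2774, 0.0685]
tcp_rot: [1.0, 0.02, -0.008, -0.004]
contact_force: [-0.3, -0.5, -0.6]
grip_width: 0.0463
```

```bash
python3 -c "
from h import *
st()"
```

```text
t7.25 p [ 594.2 -277.4   68.5] jaw [ 0.999  0.041 -0.015] z [-0.015  0.008 -1.   ] F [-0.3 -0.5 -0.6] T [-0.03 -0.02 -0.03] w46.3 q [-0.59  0.39  1.71 -0.    1.06 -0.63]
```

>>> arm_command:
  series:
    - [[4.5, -3.5, -5, -0.008, -0.015, 0], [0, 0, -5, 0, 0, 0], [0, 0, 0, 0, 0, 0], [0, 0, 0, 0, 0, 0]]

```text
time: 7.65
ee_pos: [0.6009, -0.2824, 0.0609]
tcp_rot: [1.0, 0.02, 0.003, 0.002]
contact_force: [-0.8, 0.4, 1.1]
grip_width: 0.046
```

>>> arm_command:
  series:
    - [[0, 0, 0, 0, 0, 0], [0, 0, 0, 0, 0, 0], [0, 0, 0, 0, 0, 0], [0, 0, 0, 0, 0, 0], [0, 0, 0, 0, 0, 0]]
  fingers: 0
  newtons: 60

```text
time: 8.15
ee_pos: [0.5988, -0.2829, 0.0623]
tcp_rot: [1.0, 0.021, 0.0, 0.002]
contact_force: [-0.4, -0.7, -2.1]
grip_width: 0.0108
```

```bash
python3 -c "
from h import *
st()"
```

```text
t8.15 p [ 598.8 -282.9   62.3] jaw [0.999 0.042 0.   ] z [ 0.    -0.003 -1.   ] F [-0.4 -0.7 -2.1] T [-0.01 -0.09 -0.01] w10.8 q [-0.59  0.4   1.71 -0.    1.03 -0.63]
```

The bar is gripped at 10.8 mm. Turning clockwise and rising with the screw.

>>> arm_command:
  series:
    - [[0, 0.5, 0.2, 0, 0, -0.13], [0, 0.5, 0.2, 0, 0, -0.13], [0, 0.3, 0.3, 0, 0, -0.13], [0, 0, 0.3, 0, 0, -0.13], [0, 0, 0.3, 0, 0, -0.13], [0, 0, 0.3, 0, 0, -0.13], [0, 0, 0.3, 0, 0, -0.13], [0, 0, 0.3, 0, 0, 0]]

```text
time: 8.95
ee_pos: [0.5965, -0.2821, 0.0642]
tcp_rot: [0.9, -0.435, -0.004, 0.003]
contact_force: [-0.5, -0.4, -1.2]
grip_width: 0.0108
```

```bash
python3 -c "
from h import *
st()"
```

```text
t8.95 p [ 596.5 -282.1   64.2] jaw [ 0.622 -0.783 -0.005] z [-0.01  -0.001 -1.   ] F [-0.5 -0.4 -1.2] T [-0.21 -0.12 -0.14] w10.8 q [-0.59  0.4   1.71 -0.01  1.05  0.31]
```

>>> arm_command:
  series:
    - [[1, 0, 0.3, 0, -0.005, -0.13], [1, 0, 0.3, 0, -0.005, -0.13], [0, 0, 0.3, 0, 0, -0.13], [0, 0, 0.3, 0, 0, -0.13], [0, 0, 0.3, 0, 0, -0.13], [0, 0, 0.3, 0, 0, -0.13], [0, 0, 0.3, 0, 0, -0.13], [0, 0, 0.3, 0, 0, 0]]

```text
time: 9.75
ee_pos: [0.5959, -0.2797, 0.066]
tcp_rot: [-0.616, 0.788, 0.005, 0.0]
contact_force: [0.4, -0.5, -1.0]
grip_width: 0.0106
```

```bash
python3 -c "
from h import *
st()"
```

```text
t9.75 p [ 595.9 -279.7   66. ] jaw [-0.242 -0.97  -0.006] z [-0.005  0.007 -1.   ] F [ 0.4 -0.5 -1. ] T [-0.29  0.07 -0.04] w10.6 q [-0.59  0.39  1.71  0.    1.05  1.22]
```

>>> arm_command:
  series:
    - [[1, 0, 0.3, 0.003, -0.003, -0.13], [1, 0, 0.3, 0.003, 0, -0.13], [0.5, 0, 0.3, 0, 0, -0.13], [0, 0, 0.3, 0, 0, -0.13], [0, 0, 0.3, 0, 0, -0.13], [0, 0, 0.3, 0, 0, -0.13], [0, 0, 0.3, 0, 0, -0.13], [0, 0, 0.3, 0, 0, -0.1], [0, 0, 0.3, 0, 0, 0]]

```text
time: 10.65
ee_pos: [0.5976, -0.2778, 0.0681]
tcp_rot: [-0.164, 0.986, 0.006, 0.005]
contact_force: [0.4, 0.2, -2.4]
grip_width: 0.0106
```

```bash
python3 -c "
from h import *
st()"
```

```text
t10.65 p [ 597.6 -277.8   68.1] jaw [-0.946 -0.323 -0.012] z [ 0.008  0.014 -1.   ] F [ 0.4  0.2 -2.4] T [-0.3   0.2  -0.04] w10.6 q [-0.6   0.39  1.71  0.02  1.04  2.21]
```

>>> arm_command:
  series:
    - [[0, -1, 0.3, -0.005, 0.004, -0.12], [0, -1, 0.3, -0.005, 0.004, -0.12], [0, 0, 0.3, 0, 0, -0.12], [0, 0, 0, 0, 0, -0.08], [0, 0, 0, 0, 0, 0]]

```text
time: 11.15
ee_pos: [0.5986, -0.2777, 0.0688]
tcp_rot: [0.048, 0.999, 0.003, 0.002]
contact_force: [0.0, 0.6, 0.1]
grip_width: 0.0106
```

```bash
python3 -c "
from h import *
st()"
```

```text
t11.15 p [ 598.6 -277.7   68.8] jaw [-0.995  0.096 -0.003] z [ 0.004  0.005 -1.   ] F [0.  0.6 0.1] T [-0.01  0.15  0.35] w10.6 q [-0.59  0.39  1.71  0.01  1.04  2.64]
```

The turn totals about 3.28 rad and the stop torque rose to 0.35 N m, so the knob is fully slack. I'll release, rise, and check the knob from above while unwinding the wrist.

>>> arm_command:
  series:
    - [[0, 0, 0, 0, 0, 0], [0, 0, 0, 0, 0, 0], [0, 0, 15, 0, 0, 0], [0, 0, 30, 0, 0, 0], [0, 0, 30, 0, 0, 0.1], [0, 0, 30, 0, 0, 0.14], [0, 0, 0, 0, 0, 0.14], [0, 0, 0, 0, 0, 0.14], [0, 0, 0, 0, 0, 0.14], [0, 0, 0, 0, 0, 0.14]]
  fingers: 46

```text
time: 12.15
ee_pos: [0.6009, -0.2791, 0.1907]
tcp_rot: [-0.366, 0.931, -0.002, 0.005]
contact_force: [-0.7, -0.1, -0.3]
grip_width: 0.0462
```

>>> arm_command:
  series:
    - [[-20, 0, 0, 0, 0, 0.14], [-20, 0, 0, 0, 0, 0.14], [-20, 0, 0, 0, 0, 0.14], [-16, -3, 0, 0, 0, 0.14], [0, 0, 0, 0, 0, 0.14], [0, 0, 0, 0, 0, 0.14], [0, 0, 0, 0, 0, 0], [0, 0, 0, 0, 0, 0]]

```text
time: 12.95
ee_pos: [0.5248, -0.2842, 0.2048]
tcp_rot: [0.728, -0.686, 0.007, -0.01]
contact_force: [0.1, 0.8, -0.1]
grip_width: 0.0459
```

```bash
python3 - <<'E'
from h import *
st(); p,d=redbar('wrist'); X=cloud('wrist',d); black(X,p,.097,.115,(.521,-.284))
print([(round(r['score'],2),np.round(np.array(r['position'])*1e3)) for n in ('knob_grip','cover_grip') for r in pinpoint(n,'wrist')]); save(p,'w4.png')
redbar('top')
E
```

```text
t12.95 p [ 524.8 -284.2  204.8] jaw [ 0.059 -0.998 -0.004] z [ 0.023  0.005 -1.   ] F [ 0.1  0.8 -0.1] T [-0.01  0.   -0.03] w45.9 q [-0.67  0.11  1.79  0.02  1.23  0.83]
wrist red n 367 ztop 118.0 c [ 598.9 -281.4] size [44.5 11.4] bar yaw deg 86.4
black n 229 [ 524.7 -287.9  104.9] [ 524.1 -287.9  102.1]
[(0.88, array([ 596., -284.,  103.])), (0.57, array([ 536., -113.,    2.])), (0.85, array([ 524., -286.,   88.]))]
top red n 48 ztop 117.9 c [ 600.  -273.5] size [34.5 10.2] bar yaw deg 88.9
```

The bar top rose from 111.5 to 118, which confirms the knob is fully slack. Descending onto the cover grip.

>>> arm_command:
  series:
    - [[-2, -2, -20, -0.005, 0.023, 0], [0, 0, -30, 0, 0, 0], [0, 0, -30, 0, 0, 0], [0, 0, -25, 0, 0, 0], [0, 0, 0, 0, 0, 0], [0, 0, 0, 0, 0, 0]]

```text
time: 13.75
ee_pos: [0.5207, -0.2844, 0.0892]
tcp_rot: [0.728, -0.686, -0.004, 0.002]
contact_force: [-0.0, -0.1, 0.5]
grip_width: 0.0458
```

```bash
python3 -c "
from h import *
st()"
```

```text
t13.75 p [ 520.7 -284.4   89.2] jaw [ 0.059 -0.998 -0.003] z [-0.01   0.002 -1.   ] F [-0.  -0.1  0.5] T [ 0.02 -0.01  0.01] w45.8 q [-0.67  0.23  1.86 -0.    1.05  0.85]
```

>>> arm_command:
  series:
    - [[1.5, -1, -15, 0, -0.01, 0], [0, 0, -12, 0, 0, 0], [0, 0, -6, 0, 0, 0], [0, 0, 0, 0, 0, 0], [0, 0, 0, 0, 0, 0]]

```text
time: 14.25
ee_pos: [0.5246, -0.2871, 0.0589]
tcp_rot: [0.728, -0.686, 0.002, -0.001]
contact_force: [-0.3, 1.2, 0.3]
grip_width: 0.046
```

>>> arm_command:
  series:
    - [[0, 0, 0, 0, 0, 0], [0, 0, 0, 0, 0, 0], [0, 0, 0, 0, 0, 0], [0, 0, 0, 0, 0, 0], [0, 0, 0, 0, 0, 0]]
  fingers: 0
  newtons: 40

```text
time: 14.75
ee_pos: [0.5253, -0.2869, 0.0605]
tcp_rot: [0.728, -0.686, 0.003, -0.001]
contact_force: [0.6, -0.0, -0.7]
grip_width: 0.0174
```

```bash
python3 -c "
from h import *
st()"
```

```text
t14.75 p [ 525.3 -286.9   60.5] jaw [ 0.059 -0.998  0.003] z [ 0.006 -0.002 -1.   ] F [ 0.6 -0.  -0.7] T [ 0.08 -0.04  0.  ] w17.4 q [-0.67  0.27  1.87  0.    0.99  0.84]
```

Gripped at 17.4 mm. Swinging the cover open along its arc.

>>> arm_command:
  series:
    - [[-1.4, 9.8, 0, 0, 0, 0.13], [-2.7, 9.5, 0, 0, 0, 0.13], [-3.9, 9.1, 0, 0, 0, 0.13], [-5, 8.5, 0, 0, 0, 0.13], [0, 0, 0, 0, 0, 0]]

```text
time: 15.25
ee_pos: [0.5112, -0.2482, 0.0606]
tcp_rot: [0.883, -0.47, 0.001, -0.003]
contact_force: [-1.4, 0.8, -1.2]
grip_width: 0.0173
```

```bash
python3 -c "
from h import *
st()"
```

```text
t15.25 p [ 511.2 -248.2   60.6] jaw [ 0.559 -0.829 -0.001] z [ 0.005  0.004 -1.   ] F [-1.4  0.8 -1.2] T [ 0.12  0.22 -0.08] w17.3 q [-0.63  0.22  1.95  0.01  0.98  0.34]
```

>>> arm_command:
  series:
    - [[-6.1, 7.9, 0, 0, 0, 0.13], [-7, 7.1, 0, 0, 0, 0.13], [-7.9, 6.1, 0, 0, 0, 0.13], [-8.6, 5, 0, 0, 0, 0.13], [-9.2, 3.9, 0, 0, 0, 0.13], [0, 0, 0, 0, 0, 0]]

```text
time: 15.85
ee_pos: [0.4708, -0.2186, 0.0606]
tcp_rot: [0.987, -0.163, -0.001, -0.004]
contact_force: [-1.6, 2.4, 0.2]
grip_width: 0.0173
```

```bash
python3 -c "
from h import *
st()"
```

```text
t15.85 p [ 470.8 -218.6   60.6] jaw [ 0.947 -0.321 -0.003] z [-0.001  0.008 -1.   ] F [-1.6  2.4  0.2] T [ 0.25  0.16 -0.08] w17.3 q [-0.63  0.12  2.06  0.01  0.97 -0.31]
```

>>> arm_command:
  series:
    - [[-9.7, 2.5, 0, 0, 0, 0.12], [-10, 1.3, 0, 0, 0, 0.12], [-10, 0, 0, 0, 0, 0.12], [-10, -1.2, 0, 0, 0, 0.12], [-3, -1, 0, 0, 0, 0], [0, 0, 0, 0, 0, 0]]

```text
time: 16.45
ee_pos: [0.4321, -0.2163, 0.0606]
tcp_rot: [0.998, 0.07, 0.003, -0.006]
contact_force: [3.4, 3.2, -2.8]
grip_width: 0.0173
```

>>> arm_command:
  series:
    - [[0, 0, 0, 0, 0, 0], [0, 0, 0, 0, 0, 0], [0, 0, 20, 0, 0, 0], [0, 0, 30, 0, 0, 0], [0, 0, 30, 0, 0, 0], [25, 20, 30, 0, 0, 0], [25, 20, 30, 0, 0, 0], [15, 10, 0, 0, 0, 0], [0, 0, 0, 0, 0, 0], [0, 0, 0, 0, 0, 0]]
  fingers: 46

```text
time: 17.45
ee_pos: [0.5018, -0.1705, 0.21]
tcp_rot: [0.999, 0.054, 0.006, -0.001]
contact_force: [-0.1, 0.1, 0.2]
grip_width: 0.0461
```

```bash
python3 - <<'E'
from h import *
st(); p,d=snapshot('wrist'); save(p,'w5.png')
print([(n,round(r['score'],2),np.round(np.array(r['position'])*1e3)) for n in ('cover_grip','cover_hinge','bowl_floor','ring_1_center') for r in pinpoint(n,'wrist')])
E
```

```text
t17.45 p [ 501.8 -170.5  210. ] jaw [0.994 0.108 0.012] z [ 0.012  0.003 -1.   ] F [-0.1  0.1  0.2] T [-0.07 -0.03  0.03] w46.1 q [-0.52 -0.05  1.93  0.01  1.25 -0.63]
[('cover_hinge', 0.88, array([ 444., -295.,   71.])), ('bowl_floor', 0.97, array([ 521., -284.,   30.])), ('ring_1_center', 0.55, array([570., -81.,   9.]))]
```

View pics/w5.png

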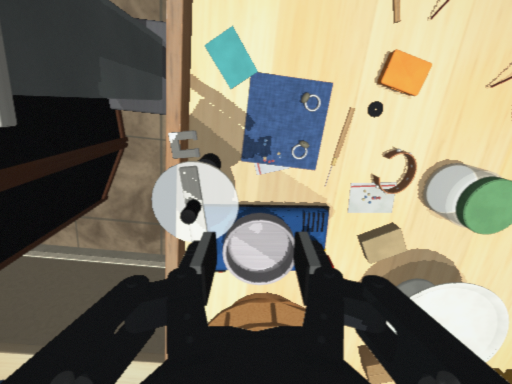

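The cover is well aside, with its grip at px (190,210), and the bowl is clear. Two rings are on the pad, with bands at about (312,102) and (299,151). I'll move over the pad for a closer measurement.

>>> arm_command:
  series:
    - [[20, 5, -10, 0, 0.012, -0.05], [20, 0, -15, 0, 0, -0.05], [15, 0, -15, 0, 0, 0], [0, 0, 0, 0, 0, 0], [0, 0, 0, 0, 0, 0]]
  fingers: 42

```text
time: 18.2
ee_pos: [0.5541, -0.1674, 0.1656]
tcp_rot: [1.0, -0.001, -0.003, -0.002]
contact_force: [0.3, -0.1, -0.1]
grip_width: 0.0419
```

```bash
cat >> h.py <<'E'
def rings(c='wrist',save_as=None):
    p,d=snapshot(c); X=cloud(c,d)*1e3
    m=((X[...,2]>5.5)&(X[...,2]<18)&(abs(X[...,0]-541)<75)&(abs(X[...,1]+111)<75)).astype(np.uint8)
    n,l,s,_=cv2.connectedComponentsWithStats(m)
    for i in range(1,n):
        if s[i,4]<25: continue
        P=X[l==i]; k=l==i
        S=P[P[:,2]>np.percentile(P[:,2],99)-3.0]
        r=cv2.minAreaRect(P[:,:2].astype(np.float32))
        print('n',s[i,4],'bbox',s[i,:4],'mean',P.mean(0).round(1),'rect',np.round(r[0],1),np.round(r[1],1),round(r[2],1),'zmax %.1f'%P[:,2].max(),'top',len(S),S.mean(0).round(1))
    if save_as: save(p,save_as)
    print([(round(r['score'],2),np.round(np.array(r['position'])*1e3)) for r in pinpoint('ring_1_center',c)])
    return p,X
E
python3 - <<'E'
from h import *
st(); p,X=rings(); 
u=proj('wrist',[[.57,-.08,.006],[.56,-.125,.006]]);print(u)
c=u.mean(0).astype(int); save(cv2.resize(p[c[1]-60:c[1]+60,c[0]-60:c[0]+60],(600,600),interpolation=cv2.INTER_CUBIC),'c5.png')
print(c)
E
```

```text
t18.20 p [ 554.1 -167.4  165.6] jaw [ 1.    -0.003 -0.006] z [-0.006  0.005 -1.   ] F [ 0.3 -0.1 -0.1] T [ 0.01 -0.01 -0.  ] w41.9 q [-0.47  0.12  1.85  0.    1.18 -0.47]
n 597 bbox [176  55  27  37] mean [476.8 -51.9  10. ] rect [480.  -55.4] [27.8 37.5] 0.0 zmax 12.5 top 564 [476.7 -51.8  10.1]
n 178 bbox [257  88  22  21] mean [566.4 -80.8  11.7] rect [567.9 -82.3] [21.6 24.6] 89.1 zmax 17.5 top 58 [559.9 -77.4  15.8]
n 148 bbox [255 143  18  21] mean [ 565.4 -144.    12. ] rect [ 563.7 -146. ] [21.1 25.4] 2.4 zmax 17.9 top 46 [ 567.8 -137.3   16.1]
[(0.55, array([570., -82.,   9.]))]
[[268.93194986  96.16955033]
 [260.25224026 135.23471053]]
[264 115]
```

View pics/c5.png

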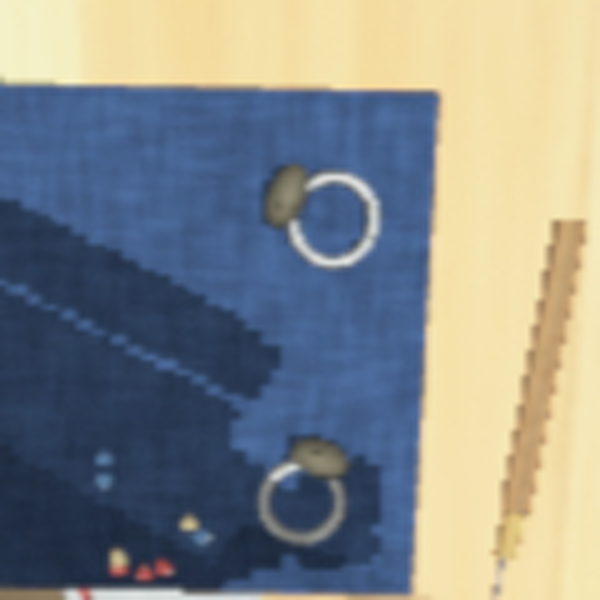

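```bash
cat >> h.py <<'E'
def back(c,u,v,z):
    X=cloud(c,np.ones((384,512),np.float32)); o=np.array(camera_model(c)['origin']); 
    m=camera_model(c);f=192/np.tan(np.radians(m['fovy'])/2)
    w=R.from_quat(m['attitude']).apply([(u-m['cx'])/f,(v-m['cy'])/f,1]); return (o+w*(z-o[2])/w[2])*1e3
E
python3 - <<'E'
from h import *
for a,s in (((334,220),(288,195)),((302,502),(320,457))):
    P=back('wrist',204+a[0]/5-.5,55+a[1]/5-.5,.009); S=back('wrist',204+s[0]/5-.5,55+s[1]/5-.5,.013)
    D=S-P; y=np.degrees(np.arctan2(D[1],D[0])); print(P.round(1),S.round(1),'stone yaw',y.round(1),'jaw',(y-90).round(1))
st()
E
```

```text
[571.5 -82.6   9. ] [560.7 -77.3  13. ] stone yaw 153.6 jaw 63.6
[ 564.6 -148.7    9. ] [ 568.7 -137.    13. ] stone yaw 70.4 jaw -19.6
t18.30 p [ 553.9 -167.3  166. ] jaw [ 1.    -0.003 -0.005] z [-0.005  0.005 -1.   ] F [-0.1 -0.8 -0.4] T [ 0.01  0.04 -0.01] w41.8 q [-0.47  0.11  1.85  0.    1.18 -0.47]
```

Starting with ring B at (564.6, -148.7), jaw yaw -20°.

>>> arm_command:
  series:
    - [[11, 19, -20, 0.005, 0.005, -0.11], [0, 0, -30, 0, 0, -0.12], [0, 0, -30, 0, 0, -0.11], [0, 0, -30, 0, 0, 0], [0, 0, -20, 0, 0, 0], [0, 0, 0, 0, 0, 0], [0, 0, 0, 0, 0, 0]]

```text
time: 19.0
ee_pos: [0.5663, -0.151, 0.0421]
tcp_rot: [0.984, -0.179, 0.002, -0.002]
contact_force: [-0.1, 1.0, 0.2]
grip_width: 0.0421
```

```bash
python3 - <<'E'
from h import *
st(); p,X=rings(); print(proj('wrist',[[.5646,-.1487,.009]]))
save(p,'w6.png')
E
```

```text
t19.00 p [ 566.3 -151.    42.1] jaw [ 0.936 -0.353  0.004] z [ 0.006  0.003 -1.   ] F [-0.1  1.   0.2] T [ 0.03 -0.01 -0.02] w42.1 q [-0.44  0.28  1.91  0.01  0.95 -0.08]
n 1429 bbox [ 70 106  48  56] mean [477.5 -51.9  10. ] rect [472.1 -51.3] [36.2 30.2] 37.2 zmax 12.2 top 1325 [477.1 -51.6  10.3]
n 427 bbox [205 108  37  30] mean [567.4 -80.2  12.2] rect [568.6 -81.8] [21.2 26. ] 72.1 zmax 17.9 top 129 [560.7 -77.6  16.4]
n 351 bbox [238 185  26  31] mean [ 566.2 -143.9   11.9] rect [ 564.8 -145.7] [26.4 20.8] 88.0 zmax 17.9 top 112 [ 568.7 -136.8   16.1]
[(0.6, array([569., -80.,   8.]))]
[[250.29795273 203.54526003]]
```

View pics/w6.png

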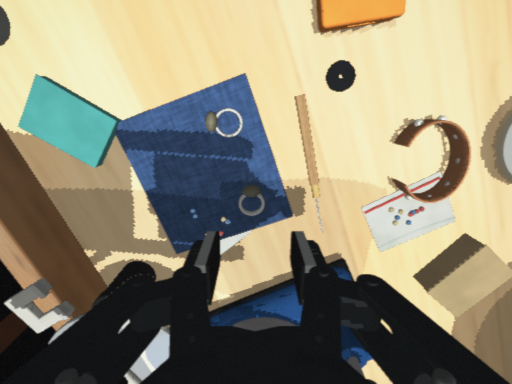

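>>> arm_command:
  series:
    - [[-1.7, 2.3, -15, 0.003, 0.006, 0], [0, 0, -15, 0, 0, 0], [0, 0, -15, 0, 0, 0], [0, 0, -7, 0, 0, 0], [0, 0, 0, 0, 0, 0], [0, 0, 0, 0, 0, 0]]

```text
time: 19.7
ee_pos: [0.5663, -0.1493, -0.0111]
tcp_rot: [0.984, -0.179, 0.002, -0.002]
contact_force: [-0.0, -0.1, 0.4]
grip_width: 0.0422
```

```bash
python3 -c "
from h import *
st()"
```

```text
t19.70 p [ 566.3 -149.3  -11.1] jaw [ 0.936 -0.352  0.003] z [ 0.004  0.004 -1.   ] F [-0.  -0.1  0.4] T [ 0.02  0.03 -0.06] w42.2 q [-0.43  0.36  1.92  0.01  0.86 -0.08]
```

>>> arm_command:
  series:
    - [[-1.5, 0.5, -8, 0, 0.003, 0], [0, 0, -5, 0, 0, 0], [0, 0, -2, 0, 0, 0], [0, 0, 0, 0, 0, 0]]

```text
time: 20.1
ee_pos: [0.5661, -0.1494, -0.0248]
tcp_rot: [0.984, -0.179, 0.001, -0.002]
contact_force: [1.1, -0.2, 1.2]
grip_width: 0.0419
```

```bash
python3 -c "
from h import *
st()"
```

```text
t20.10 p [ 566.1 -149.4  -24.8] jaw [ 0.936 -0.352  0.001] z [ 0.003  0.003 -1.   ] F [ 1.1 -0.2  1.2] T [-0.03 -0.01  0.02] w41.9 q [-0.43  0.38  1.92  0.01  0.83 -0.08]
```

Closing gently.

>>> arm_command:
  series:
    - [[-1, 0, -1, 0, 0, 0], [0, 0, 0, 0, 0, 0], [0, 0, 0, 0, 0, 0], [0, 0, 0, 0, 0, 0], [0, 0, 0, 0, 0, 0], [0, 0, 0, 0, 0, 0]]
  fingers: 0
  newtons: 40

```text
time: 20.7
ee_pos: [0.5668, -0.1501, -0.023]
tcp_rot: [0.984, -0.179, 0.002, -0.002]
contact_force: [-0.2, 0.5, 2.6]
grip_width: 0.0179
```

```bash
python3 -c "
from h import *
st()"
```

```text
t20.70 p [ 566.8 -150.1  -23. ] jaw [ 0.936 -0.352  0.004] z [ 0.005  0.002 -1.   ] F [-0.2  0.5  2.6] T [0.06 0.11 0.01] w17.9 q [-0.43  0.38  1.92  0.01  0.83 -0.08]
```

>>> arm_command:
  series:
    - [[0, 0, 10, 0, 0, 0], [0, 0, 20, 0, 0, 0], [0, 0, 30, 0, 0, 0], [0, 0, 30, 0, 0, 0], [0, 0, 30, 0, 0, 0], [0, 0, 0, 0, 0, 0]]

```text
time: 21.3
ee_pos: [0.5644, -0.149, 0.1013]
tcp_rot: [0.984, -0.179, 0.0, -0.002]
contact_force: [0.6, -1.0, -0.3]
grip_width: 0.0176
```

```bash
python3 - <<'E'
from h import *
st(); p,X=rings(); save(cv2.resize(p[60:260,150:350],(600,600),interpolation=cv2.INTER_CUBIC),'c6.png')
E
```

```text
t21.30 p [ 564.4 -149.   101.3] jaw [ 0.936 -0.352 -0.   ] z [ 0.001  0.004 -1.   ] F [ 0.6 -1.  -0.3] T [ 0.01 -0.04 -0.03] w17.6 q [-0.43  0.19  1.89  0.    1.06 -0.08]
n 717 bbox [117 107  34  42] mean [476.4 -50.8   8.2] rect [471.6 -50.5] [34.2 28.2] 37.0 zmax 10.1 top 695 [476.4 -50.7   8.2]
n 235 bbox [219 109  29  22] mean [564.4 -79.2  10.2] rect [566.6 -80.7] [19.5 26.4] 69.4 zmax 16.6 top 61 [558.9 -76.7  14.5]
[(0.57, array([568., -78.,  11.]))]
```

Ring B is off the pad and held (17.6 mm). Carrying it to the bowl.

>>> arm_command:
  series:
    - [[-11, -34, 0, 0, 0, 0], [-11, -34, 0, 0, 0, 0], [-11, -34, 0, 0, 0, 0], [-10, -33, 0, 0, 0, 0], [0, 0, -10, 0, 0, 0], [0, 0, -25, 0, 0, 0], [0, 0, 0, 0, 0, 0], [0, 0, 0, 0, 0, 0]]

```text
time: 22.2
ee_pos: [0.5086, -0.2802, 0.0462]
tcp_rot: [0.984, -0.178, -0.014, -0.009]
contact_force: [0.7, 0.4, 0.7]
grip_width: 0.0173
```

```bash
python3 -c "
from h import *
st()"
```

```text
t22.20 p [ 508.6 -280.2   46.2] jaw [ 0.936 -0.35  -0.032] z [-0.025  0.023 -0.999] F [0.7 0.4 0.7] T [-0.03 -0.01  0.03] w17.3 q [-0.68  0.28  1.9   0.    1.   -0.32]
```

>>> arm_command:
  series:
    - [[10, -4, 0, -0.023, -0.025, 0], [2, 0, 0, 0, 0, 0], [0, 0, -15, 0, 0, 0], [0, 0, -15, 0, 0, 0], [0, 0, 0, 0, 0, 0], [0, 0, 0, 0, 0, 0]]

```text
time: 22.8
ee_pos: [0.5207, -0.2808, 0.0134]
tcp_rot: [0.984, -0.176, -0.002, -0.001]
contact_force: [-0.1, 0.3, 0.5]
grip_width: 0.0176
```

```bash
python3 -c "
from h import *
st()"
```

```text
t22.80 p [ 520.7 -280.8   13.4] jaw [ 0.938 -0.347 -0.003] z [-0.003  0.002 -1.   ] F [-0.1  0.3  0.5] T [-0.05  0.01  0.05] w17.6 q [-0.67  0.34  1.9  -0.    0.91 -0.31]
```

>>> arm_command:
  series:
    - [[0, 0, 0, 0, 0, 0], [0, 0, 0, 0, 0, 0], [0, 0, 20, 0, 0, 0], [0, 0, 30, 0, 0, 0], [0, 0, 30, 0, 0, 0], [10, 30, 20, 0, 0, 0.13], [10, 30, 0, 0, 0, 0.13], [10, 30, 0, 0, 0, 0.13], [10, 30, 0, 0, 0, 0.13], [10, 30, 0, 0, 0, 0.13]]
  fingers: 34

```text
time: 23.8
ee_pos: [0.5724, -0.1312, 0.1228]
tcp_rot: [0.988, 0.155, 0.002, 0.003]
contact_force: [-0.0, -0.8, -0.1]
grip_width: 0.0346
```

>>> arm_command:
  series:
    - [[0, 20, 0, 0, 0, 0.13], [0, 10, 0, 0, 0, 0.13], [0, 0, 0, 0, 0, 0.13], [0, 0, 0, 0, 0, 0.13], [0, 0, 0, 0, 0, 0.13], [0, 0, 0, 0, 0, 0.13], [0, 0, 0, 0, 0, 0], [0, 0, 0, 0, 0, 0]]
  fingers: 42

```text
time: 24.6
ee_pos: [0.5753, -0.0955, 0.1281]
tcp_rot: [0.845, 0.535, 0.007, 0.004]
contact_force: [0.1, -0.4, -0.0]
grip_width: 0.0418
```

```bash
python3 - <<'E'
from h import *
st(); p,X=rings(); u=proj('wrist',[[.5715,-.0826,.009]]); print(u)
p2,d2=snapshot('side');v=proj('top',[[.521,-.284,.03]])[0].astype(int); pt,_=snapshot('top')
q=np.hstack([cv2.resize(p,(512,384)),cv2.resize(pt[v[1]-30:v[1]+30,v[0]-22:v[0]+22],(282,384),interpolation=cv2.INTER_CUBIC)])
save(q,'c7.png'); rings('top')
E
```

```text
t24.60 p [575.3 -95.5 128.1] jaw [0.428 0.904 0.007] z [ 0.015  0.001 -1.   ] F [ 0.1 -0.4 -0. ] T [-0.03  0.02 -0.02] w41.8 q [-0.34  0.15  1.88  0.01  1.09 -1.47]
n 797 bbox [228  53  42  37] mean [476.7 -52.   10.1] rect [480.3 -55. ] [28.4 37.8] 0.1 zmax 12.3 top 761 [476.6 -52.   10.1]
n 189 bbox [254 154  20  24] mean [566.5 -80.8  11.9] rect [568.6 -82.6] [20.5 26.6] 79.6 zmax 17.9 top 61 [560.4 -77.9  16. ]
[(0.54, array([571., -82.,  11.]))]
[[264.01626682 168.33168875]]
n 32 bbox [226 199  10   7] mean [561.9 -77.2  13.1] rect [562.8 -78.7] [12.8 19.9] 7.9 zmax 17.6 top 12 [561.6 -73.4  15.9]
[(0.49, array([571., -82.,   7.]))]
```

View pics/c7.png

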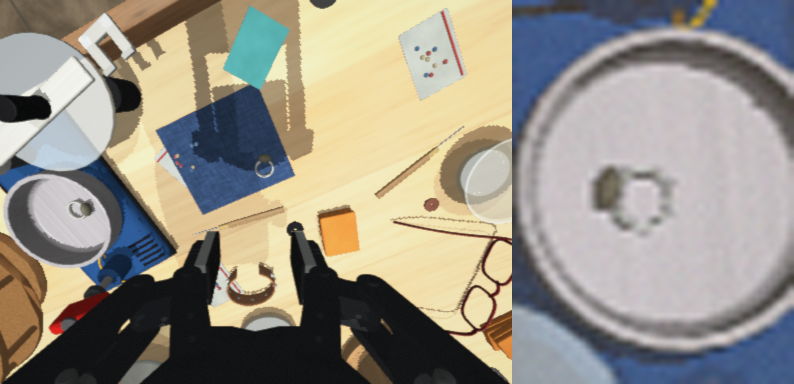

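Ring B lies in the bowl. Ring A is unmoved at px (264,168) with its stone straight ahead, so the jaws are aligned. Descending.

>>> arm_command:
  series:
    - [[-4, 13, -20, 0, 0.015, 0], [0, 0, -30, 0, 0, 0], [0, 0, -30, 0, 0, 0], [0, 0, -20, 0, 0, 0], [0, 0, 0, 0, 0, 0], [0, 0, 0, 0, 0, 0]]

```text
time: 25.5
ee_pos: [0.5673, -0.0771, 0.0191]
tcp_rot: [0.845, 0.535, -0.002, -0.003]
contact_force: [0.3, 0.6, 0.6]
grip_width: 0.0419
```

```bash
python3 -c "
from h import *
st();rings()"
```

```text
t25.50 p [567.3 -77.1  19.1] jaw [0.427 0.904 0.   ] z [-0.007  0.004 -1.   ] F [0.3 0.6 0.6] T [-0.01  0.   -0.01] w41.9 q [-0.31  0.29  1.94  0.    0.91 -1.44]
n 1911 bbox [192  53  66  57] mean [476.6 -51.7  10. ] rect [480.4 -54.9] [28.7 37.9] 0.3 zmax 12.4 top 1872 [476.6 -51.6  10.1]
n 427 bbox [238 205  28  32] mean [566.  -80.3  11.8] rect [568.3 -81.1] [20.2 26.6] 62.9 zmax 17.9 top 120 [559.9 -77.2  16.2]
[(0.89, array([570., -79.,  12.]))]
```

>>> arm_command:
  series:
    - [[3.7, -5.2, -10, 0.004, -0.007, 0], [0, 0, -15, 0, 0, 0], [0, 0, -10, 0, 0, 0], [0, 0, 0, 0, 0, 0], [0, 0, 0, 0, 0, 0]]

```text
time: 26.1
ee_pos: [0.5743, -0.0841, -0.0149]
tcp_rot: [0.845, 0.535, 0.005, -0.0]
contact_force: [0.3, -0.4, -0.1]
grip_width: 0.0422
```

```bash
python3 -c "
from h import *
st()"
```

```text
t26.10 p [574.3 -84.1 -14.9] jaw [0.428 0.904 0.008] z [ 0.008  0.005 -1.   ] F [ 0.3 -0.4 -0.1] T [-0.01 -0.01 -0.02] w42.2 q [-0.32  0.36  1.94  0.01  0.84 -1.46]
```

>>> arm_command:
  series:
    - [[-2.5, 1.5, -6, 0, 0.004, 0], [0, 0, -4, 0, 0, 0], [0, 0, -1, 0, 0, 0], [0, 0, 0, 0, 0, 0]]

```text
time: 26.5
ee_pos: [0.5727, -0.0828, -0.0247]
tcp_rot: [0.845, 0.535, 0.003, -0.001]
contact_force: [0.5, -0.0, 0.5]
grip_width: 0.042
```

```bash
python3 -c "
from h import *
st()"
```

```text
t26.50 p [572.7 -82.8 -24.7] jaw [0.428 0.904 0.006] z [ 0.005  0.004 -1.   ] F [ 0.5 -0.   0.5] T [ 0.02 -0.02 -0.  ] w42.0 q [-0.32  0.37  1.94  0.01  0.83 -1.46]
```

>>> arm_command:
  series:
    - [[-1, 0, -1.5, 0, 0, 0], [0, 0, 0, 0, 0, 0], [0, 0, 0, 0, 0, 0], [0, 0, 0, 0, 0, 0], [0, 0, 0, 0, 0, 0]]
  fingers: 0

```text
time: 27.0
ee_pos: [0.574, -0.0854, -0.0229]
tcp_rot: [0.844, 0.536, 0.004, 0.003]
contact_force: [-0.2, 0.0, 1.9]
grip_width: 0.0178
```

>>> arm_command:
  series:
    - [[0, 0, 10, 0, 0, 0], [0, 0, 20, 0, 0, 0], [0, 0, 30, 0, 0, 0], [0, 0, 30, 0, 0, 0], [0, 0, 30, 0, 0, 0], [0, 0, 0, 0, 0, 0]]

```text
time: 27.6
ee_pos: [0.5707, -0.0835, 0.1007]
tcp_rot: [0.844, 0.536, 0.002, 0.0]
contact_force: [0.8, 0.1, 0.7]
grip_width: 0.0175
```

```bash
python3 -c "
from h import *
st();rings()"
```

```text
t27.60 p [570.7 -83.5 100.7] jaw [0.425 0.905 0.003] z [ 0.003  0.002 -1.   ] F [0.8 0.1 0.7] T [-0.01 -0.03  0.01] w17.5 q [-0.32  0.18  1.91  0.    1.05 -1.46]
n 820 bbox [218  64  44  37] mean [476.  -51.2   8. ] rect [479.4 -54.2] [26.9 36.3] 0.4 zmax 9.9 top 805 [476.  -51.3   8. ]
[(0.67, array([568., -79., 134.]))]
```

Ring A is held and the pad is empty. Carrying it to the bowl.

>>> arm_command:
  series:
    - [[-7, -33, 0, 0, 0, 0], [-7, -33, 0, 0, 0, 0], [-7, -33, 0, 0, 0, 0], [-6, -33, 0, 0, 0, 0], [-6, -33, 0, 0, 0, 0], [0, -33, 0, 0, 0, 0], [0, 0, 0, 0, 0, 0], [0, 0, 0, 0, 0, 0]]

```text
time: 28.5
ee_pos: [0.5228, -0.2801, 0.079]
tcp_rot: [0.843, 0.537, -0.006, -0.017]
contact_force: [-0.1, 0.3, 0.2]
grip_width: 0.0179
```

```bash
python3 -c "
from h import *
st()"
```

```text
t28.50 p [ 522.8 -280.1   79. ] jaw [0.423 0.906 0.007] z [-0.029  0.021 -0.999] F [-0.1  0.3  0.2] T [ 0.05 -0.08  0.01] w17.9 q [-0.66  0.26  1.85 -0.    1.06 -1.8 ]
```

>>> arm_command:
  series:
    - [[6, -6, 0, -0.021, -0.029, 0], [0, 0, -20, 0, 0, 0], [0, 0, -25, 0, 0, 0], [0, 0, -12, 0, 0, 0], [0, 0, 0, 0, 0, 0], [0, 0, 0, 0, 0, 0]]

```text
time: 29.1
ee_pos: [0.529, -0.279, 0.0175]
tcp_rot: [0.842, 0.539, 0.0, -0.002]
contact_force: [-0.0, 1.2, 0.5]
grip_width: 0.0177
```

```bash
python3 -c "
from h import *
st()"
```

```text
t29.10 p [ 529.  -279.    17.5] jaw [0.418 0.908 0.003] z [-0.002  0.004 -1.   ] F [-0.   1.2  0.5] T [-0.01 -0.12 -0.03] w17.7 q [-0.66  0.34  1.88  0.    0.92 -1.8 ]
```

>>> arm_command:
  series:
    - [[0, -6, 0, 0, 0, 0], [0, 0, 0, 0, 0, 0]]

```text
time: 29.3
ee_pos: [0.5295, -0.2852, 0.0187]
tcp_rot: [0.842, 0.54, 0.0, -0.002]
contact_force: [-0.1, -0.0, -0.3]
grip_width: 0.018
```

>>> arm_command:
  series:
    - [[0, 0, 0, 0, 0, 0], [0, 0, 0, 0, 0, 0], [0, 0, 0, 0, 0, 0], [0, 0, 20, 0, 0, 0], [0, 0, 30, 0, 0, 0], [0, 0, 30, 0, 0, 0], [0, 10, 30, 0, 0, -0.14], [0, 15, 30, 0, 0, -0.14], [0, 15, 0, 0, 0, -0.14]]
  fingers: 32

```text
time: 30.2
ee_pos: [0.5263, -0.245, 0.1625]
tcp_rot: [0.939, 0.344, 0.002, -0.005]
contact_force: [0.4, -0.4, 0.5]
grip_width: 0.0322
```

>>> arm_command:
  series:
    - [[-20, 15, 0, 0, 0, -0.14], [-20, 0, 0, 0, 0, -0.14], [-20, 0, 0, 0, 0, -0.14], [-15, 0, 0, 0, 0, -0.1], [0, 0, 0, 0, 0, -0.05], [0, 0, 0, 0, 0, 0], [0, 0, 0, 0, 0, 0]]
  fingers: 46

```text
time: 30.9
ee_pos: [0.4487, -0.2274, 0.165]
tcp_rot: [0.998, 0.055, 0.004, -0.002]
contact_force: [-0.3, 0.5, 0.2]
grip_width: 0.046
```

```bash
python3 - <<'E'
from h import *
st(); p,X=rings(); black(X/1e3,p,.095,.115,(.428,-.217))
print([(n,round(r['score'],2),np.round(np.array(r['position'])*1e3)) for n in ('cover_grip','cover_hinge') for r in pinpoint(n,'wrist')])
pt,d=snapshot('top'); Xt=cloud('top',d); black(Xt,pt,.095,.115,(.428,-.217))
print([(n,round(r['score'],2),np.round(np.array(r['position'])*1e3)) for n in ('cover_grip','cover_hinge') for r in pinpoint(n,'top')])
ps,_=snapshot('side')
v=proj('top',[[.5,-.2,.03]])[0].astype(int)
c=lambda im,y,x,h,w,s:cv2.resize(im[y-h:y+h,x-w:x+w],None,fx=s,fy=s,interpolation=cv2.INTER_CUBIC)
s=proj('side',[[.521,-.284,.03]])[0].astype(int)
save(np.hstack([p[60:,:400],c(pt,v[1],v[0],54,66,3),])[:, :800],'c8.png')
E
```

```text
t30.90 p [ 448.7 -227.4  165. ] jaw [0.994 0.109 0.009] z [ 0.008  0.004 -1.   ] F [-0.3  0.5  0.2] T [-0.04  0.    0.03] w46.0 q [-0.68 -0.06  2.03  0.01  1.17 -0.79]
n 618 bbox [285   0  30  35] mean [477.2 -53.9   9.9] rect [473.2 -53.5] [36.5 24.7] 37.3 zmax 12.3 top 570 [477.1 -53.9  10. ]
[(0.43, array([ 524., -282.,   41.]))]
black n 329 [ 433.  -218.6  104.4] [ 433.3 -219.9  101.4]
[('cover_grip', 0.66, array([ 431., -219.,   86.])), ('cover_hinge', 0.94, array([ 441., -294.,   70.]))]
black n 0 0 0
[('cover_grip', 0.65, array([ 434., -218.,   87.])), ('cover_hinge', 0.49, array([ 543., -107.,   -2.]))]
```

View pics/c8.png

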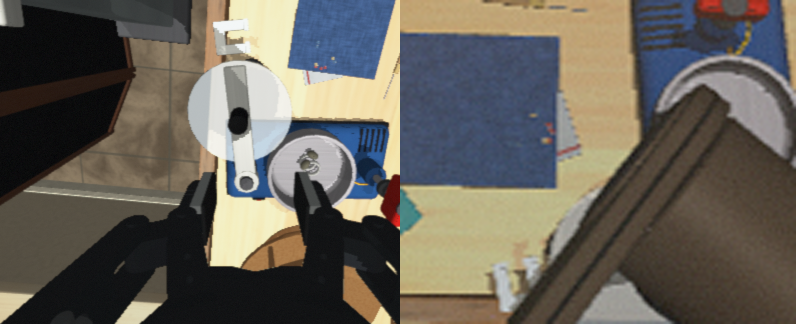

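Both rings lie in the bowl and the pad is empty. The cover grip is at (432.5, -218.5), so I'm going down to take it.

>>> arm_command:
  series:
    - [[-16, 9, -10, -0.004, 0.008, 0.05], [0, 0, -25, 0, 0, 0], [0, 0, -25, 0, 0, 0], [0, 0, -10, 0, 0, 0], [0, 0, 0, 0, 0, 0], [0, 0, 0, 0, 0, 0]]

```text
time: 31.9
ee_pos: [0.434, -0.2191, 0.0951]
tcp_rot: [0.997, 0.081, 0.002, 0.001]
contact_force: [0.7, -0.4, 0.2]
grip_width: 0.0463
```

```bash
python3 -c "
from h import *
st()"
```

```text
t31.90 p [ 434.  -219.1   95.1] jaw [0.987 0.162 0.003] z [ 0.003 -0.002 -1.   ] F [ 0.7 -0.4  0.2] T [-0.01  0.   -0.01] w46.3 q [-0.68 -0.01  2.12  0.    1.03 -0.84]
```

>>> arm_command:
  series:
    - [[-1, 0.5, -15, 0, 0, 0], [0, 0, -15, 0, 0, 0], [0, 0, -8, 0, 0, 0], [0, 0, 0, 0, 0, 0], [0, 0, 0, 0, 0, 0]]

```text
time: 32.4
ee_pos: [0.4374, -0.222, 0.0625]
tcp_rot: [0.997, 0.081, 0.006, 0.005]
contact_force: [0.6, 0.4, 0.4]
grip_width: 0.046
```

>>> arm_command:
  series:
    - [[0, 0, 0, 0, 0, 0], [0, 0, 0, 0, 0, 0], [0, 0, 0, 0, 0, 0], [0, 0, 0, 0, 0, 0]]
  fingers: 0

```text
time: 32.8
ee_pos: [0.4381, -0.2225, 0.0642]
tcp_rot: [0.997, 0.081, 0.007, 0.006]
contact_force: [1.5, 0.3, -1.8]
grip_width: 0.0171
```

```bash
python3 -c "
from h import *
st()"
```

```text
t32.80 p [ 438.1 -222.5   64.2] jaw [0.987 0.162 0.012] z [ 0.014 -0.011 -1.   ] F [ 1.5  0.3 -1.8] T [-0.05  0.05 -0.01] w17.1 q [-0.68  0.04  2.14  0.    0.95 -0.84]
```

>>> arm_command:
  series:
    - [[10, 0.6, 0, 0, -0.007, -0.13], [9.9, -0.7, 0, 0, 0, -0.13], [9.8, -1.9, 0, 0, 0, -0.13], [9.5, -3.2, 0, 0, 0, -0.13], [9, -4.4, 0, 0, 0, -0.13], [0, 0, 0, 0, 0, 0]]

```text
time: 33.4
ee_pos: [0.4849, -0.2329, 0.0642]
tcp_rot: [0.967, -0.253, 0.004, 0.01]
contact_force: [-0.9, -0.2, 0.3]
grip_width: 0.0173
```

```bash
python3 -c "
from h import *
st()"
```

```text
t33.40 p [ 484.9 -232.9   64.2] jaw [ 0.872 -0.489  0.012] z [ 0.002 -0.021 -1.   ] F [-0.9 -0.2  0.3] T [ 0.11  0.15 -0.09] w17.3 q [-0.63  0.14  2.02 -0.02  0.96 -0.11]
```

>>> arm_command:
  series:
    - [[8.5, -5, 0, 0.01, 0, -0.13], [7.5, -6.5, 0, 0.01, 0, -0.13], [6.5, -7.9, 0, 0, 0, -0.13], [5.1, -8.6, 0, 0, 0, -0.13], [3.9, -9.2, 0, 0, 0, -0.13], [0, 0, 0, 0, 0, 0]]

```text
time: 34.0
ee_pos: [0.5145, -0.2681, 0.0641]
tcp_rot: [0.834, -0.551, -0.003, -0.002]
contact_force: [-0.8, 1.5, 0.2]
grip_width: 0.0172
```

```bash
python3 -c "
from h import *
st()"
```

```text
t34.00 p [ 514.5 -268.1   64.1] jaw [ 0.392 -0.92  -0.008] z [-0.003  0.007 -1.   ] F [-0.8  1.5  0.2] T [-0.12  0.02 -0.12] w17.2 q [-0.66  0.24  1.91  0.    1.    0.51]
```

>>> arm_command:
  series:
    - [[2.7, -9.6, 0, 0, 0, -0.13], [1.6, -9.9, 0, 0, 0, -0.12], [0.3, -3, 0, 0, 0, -0.03], [0, -3, 0, 0, 0, 0], [0, -3, 0, 0, 0, 0]]

```text
time: 34.5
ee_pos: [0.5188, -0.2869, 0.0641]
tcp_rot: [0.753, -0.658, -0.009, -0.009]
contact_force: [0.3, 9.4, 3.6]
grip_width: 0.0171
```

```bash
python3 -c "
from h import *
st()"
```

```text
t34.50 p [ 518.8 -286.9   64.1] jaw [ 0.134 -0.991 -0.025] z [-0.001  0.025 -1.   ] F [0.3 9.4 3.6] T [ 0.99 -0.15 -0.22] w17.1 q [-0.69  0.27  1.87  0.02  1.01  0.74]
```

There's a 9 N reaction at the stop. A little more push, then release and rise.

>>> arm_command:
  series:
    - [[0, -3, 0, 0, 0, 0], [0, -3, 0, 0, 0, 0]]

```text
time: 34.7
ee_pos: [0.5191, -0.2865, 0.0639]
tcp_rot: [0.756, -0.655, -0.012, -0.013]
contact_force: [3.8, 8.5, -0.0]
grip_width: 0.0169
```

>>> arm_command:
  series:
    - [[0, 0, 0, 0, 0, 0], [0, 0, 0, 0, 0, 0], [0, 0, 20, 0, 0, 0], [0, 0, 30, 0, 0, 0], [0, 0, 30, 0, 0, 0], [15, 0, 20, 0, 0, 0], [15, 0, 0, 0, 0, 0], [0, 0, 0, 0, 0, 0], [0, 0, 0, 0, 0, 0]]
  fingers: 46

```text
time: 35.6
ee_pos: [0.547, -0.2875, 0.1689]
tcp_rot: [0.764, -0.645, -0.01, -0.011]
contact_force: [0.0, -0.6, -0.3]
grip_width: 0.046
```

```bash
python3 - <<'E'
from h import *
st(); p,d=redbar('wrist'); X=cloud('wrist',d); black(X,p,.097,.115,(.521,-.284)); save(p,'w9.png')
# finer arm yaw: bright aluminium points near z 71
m=(abs(X[...,2]-.072)<.006)&(X[...,0]>.46)&(X[...,0]<.58)&(abs(X[...,1]+.287)<.02)
print(m.sum())
print([(n,round(r['score'],2),np.round(np.array(r['position'])*1e3)) for n in ('cover_grip','cover_hinge','knob_grip') for r in pinpoint(n,'wrist')])
save(cv2.resize(p[100:300,100:400],(750,500),interpolation=cv2.INTER_CUBIC),'c9.png')
E
```

```text
t35.60 p [ 547.  -287.5  168.9] jaw [ 0.168 -0.985 -0.028] z [-0.001  0.028 -1.   ] F [ 0.  -0.6 -0.3] T [-0.06 -0.02 -0.02] w46.0 q [-0.66  0.2   1.75  0.02  1.21  0.74]
wrist red n 481 ztop 117.7 c [ 598.9 -281.2] size [45.4 11.4] bar yaw deg 85.6
black n 293 [ 524.7 -287.8  104.3] [ 523.6 -287.9  102.1]
1661
[('cover_grip', 0.93, array([ 520., -286.,   84.])), ('cover_hinge', 0.59, array([ 445., -297.,   71.])), ('knob_grip', 0.84, array([ 596., -282.,  106.]))]
```

View pics/c9.png

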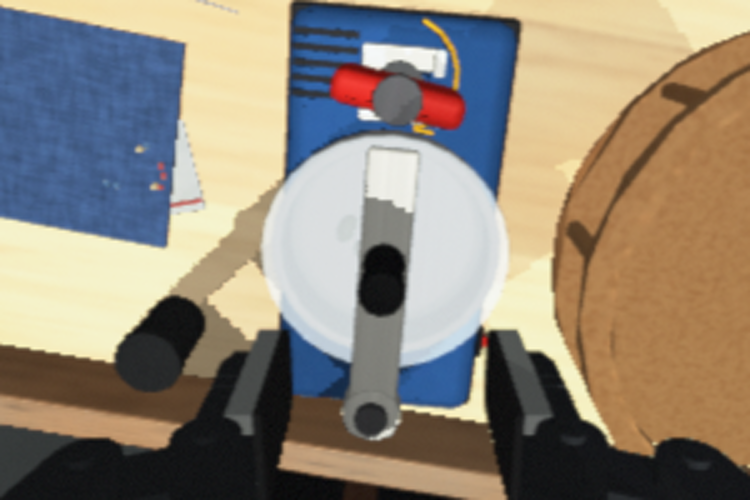

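The cover grip reads (524.7, -287.8), the same as when it was shut before (within 0.2 mm). Now back to the knob: I'm winding the wrist up clockwise so one grasp covers the whole tightening turn.

>>> arm_command:
  series:
    - [[10, 1, 0, -0.014, 0, -0.13], [10, 1, 0, -0.014, 0, -0.13], [10, 1, 0, 0, 0, -0.13], [10, 1, 0, 0, 0, -0.13], [10, 1, 0, 0, 0, -0.13], [0, 0, 0, 0, 0, -0.13], [0, 0, 0, 0, 0, -0.13], [0, 0, 0, 0, 0, -0.13]]

```text
time: 36.6
ee_pos: [0.5924, -0.2807, 0.1611]
tcp_rot: [-0.322, 0.947, 0.005, -0.001]
contact_force: [0.4, -0.6, 0.2]
grip_width: 0.046
```

>>> arm_command:
  series:
    - [[0, 0, 0, 0, 0, -0.13], [0, 0, 0, 0, 0, -0.13], [0, 0, 0, 0, 0, -0.13], [0, 0, 0, 0, 0, -0.13], [0, 0, 0, 0, 0, -0.13], [0, 0, 0, 0, 0, 0], [0, 0, 0, 0, 0, 0]]

```text
time: 37.3
ee_pos: [0.5874, -0.2798, 0.1553]
tcp_rot: [0.009, 1.0, 0.008, -0.003]
contact_force: [-0.1, -0.1, -0.2]
grip_width: 0.046
```

```bash
python3 -c "
from h import *
st();redbar('wrist')"
```

```text
t37.30 p [ 587.4 -279.8  155.3] jaw [-1.     0.019  0.006] z [-0.006  0.017 -1.   ] F [-0.1 -0.1 -0.2] T [ 0.02 -0.01  0.04] w46.0 q [-0.6   0.28  1.67  0.01  1.2   2.55]
wrist red n 389 ztop 117.9 c [ 599.2 -282.8] size [43.6 11.5] bar yaw deg 84.6
```

>>> arm_command:
  series:
    - [[11.5, -1.5, 0, -0.017, -0.006, -0.06], [0, 0, -20, 0, 0, 0], [0, 0, -25, 0, 0, 0], [0, 0, -12, 0, 0, 0], [0, 0, 0, 0, 0, 0], [0, 0, 0, 0, 0, 0]]

```text
time: 37.95
ee_pos: [0.5995, -0.2819, 0.0978]
tcp_rot: [0.036, 0.999, -0.001, 0.001]
contact_force: [-0.6, -0.0, 0.7]
grip_width: 0.0458
```

```bash
python3 -c "
from h import *
st()"
```

```text
t37.95 p [ 599.5 -281.9   97.8] jaw [-0.997  0.072 -0.002] z [ 0.002 -0.002 -1.   ] F [-0.6 -0.   0.7] T [-0.03 -0.05  0.06] w45.8 q [-0.59  0.36  1.69 -0.    1.09  2.62]
```

>>> arm_command:
  series:
    - [[0, 0, -14, 0, 0, 0], [0, 0, -14, 0, 0, 0], [0, 0, -3, 0, 0, 0], [0, 0, 0, 0, 0, 0], [0, 0, 0, 0, 0, 0]]

```text
time: 38.45
ee_pos: [0.6006, -0.2828, 0.0667]
tcp_rot: [0.035, 0.999, -0.002, 0.003]
contact_force: [-0.2, 0.0, 0.1]
grip_width: 0.0461
```

>>> arm_command:
  series:
    - [[0, 0, 0, 0, 0, 0], [0, 0, 0, 0, 0, 0], [0, 0, 0, 0, 0, 0], [0, 0, 0, 0, 0, 0], [0, 0, 0, 0, 0, 0]]
  fingers: 0
  newtons: 60

```text
time: 38.95
ee_pos: [0.5985, -0.2829, 0.0677]
tcp_rot: [0.035, 0.999, -0.002, 0.0]
contact_force: [0.1, -0.2, -1.8]
grip_width: 0.0105
```

```bash
python3 -c "
from h import *
st()"
```

```text
t38.95 p [ 598.5 -282.9   67.7] jaw [-0.998  0.07  -0.   ] z [ 0.    -0.004 -1.   ] F [ 0.1 -0.2 -1.8] T [ 0.01 -0.05 -0.02] w10.5 q [-0.59  0.39  1.71 -0.    1.04  2.62]
```

Gripped at 10.5 mm. Screwing down counter-clockwise.

>>> arm_command:
  series:
    - [[0, 0.5, -0.3, 0, 0, 0.13], [0, 0.5, -0.3, 0, 0, 0.13], [0, 0, -0.3, 0, 0, 0.13], [0, 0, -0.3, 0, 0, 0.13], [0, 0, -0.3, 0, 0, 0.13], [0, 0, -0.3, 0, 0, 0.13], [0, 0, -0.3, 0, 0, 0.13], [0, 0, -0.2, 0, 0, 0]]

```text
time: 39.75
ee_pos: [0.6007, -0.2818, 0.0658]
tcp_rot: [-0.423, 0.906, -0.001, 0.004]
contact_force: [-1.8, 1.2, 0.6]
grip_width: 0.0108
```

```bash
python3 -c "
from h import *
st()"
```

```text
t39.75 p [ 600.7 -281.8   65.8] jaw [-0.643 -0.766 -0.006] z [ 0.009  0.001 -1.   ] F [-1.8  1.2  0.6] T [-0.06  0.26  0.12] w10.8 q [-0.59  0.4   1.71  0.01  1.03  1.67]
```

>>> arm_command:
  series:
    - [[-0.5, 0.3, -0.3, 0, 0.005, 0.13], [-0.5, 0, -0.3, 0, 0, 0.13], [0, 0, -0.3, 0, 0, 0.13], [0, 0, -0.3, 0, 0, 0.13], [0, 0, -0.3, 0, 0, 0.13], [0, 0, -0.3, 0, 0, 0.13], [0, 0, -0.3, 0, 0, 0.13], [0, 0, -0.2, 0, 0, 0]]

```text
time: 40.55
ee_pos: [0.6009, -0.2795, 0.064]
tcp_rot: [0.781, -0.625, -0.002, -0.004]
contact_force: [-0.9, 1.0, -0.1]
grip_width: 0.0108
```

```bash
python3 -c "
from h import *
st()"
```

```text
t40.55 p [ 600.9 -279.5   64. ] jaw [ 0.219 -0.976 -0.008] z [ 0.001  0.009 -1.   ] F [-0.9  1.  -0.1] T [-0.02  0.17  0.05] w10.8 q [-0.59  0.4   1.7   0.01  1.04  0.75]
```

>>> arm_command:
  series:
    - [[-0.5, -0.5, -0.3, -0.005, 0, 0.13], [-0.5, -0.5, -0.3, 0, 0, 0.13], [0, 0, -0.3, 0, 0, 0.13], [0, 0, -0.3, 0, 0, 0.13], [0, 0, -0.3, 0, 0, 0.13], [0, 0, -0.3, 0, 0, 0.13], [0, 0, -0.3, 0, 0, 0.13], [0, 0, -0.2, 0, 0, 0]]

```text
time: 41.35
ee_pos: [0.5993, -0.2779, 0.0621]
tcp_rot: [0.975, -0.222, -0.005, -0.003]
contact_force: [-1.9, 0.4, 0.4]
grip_width: 0.0108
```

```bash
python3 -c "
from h import *
st()"
```

```text
t41.35 p [ 599.3 -277.9   62.1] jaw [ 0.902 -0.432 -0.01 ] z [-0.008  0.007 -1.   ] F [-1.9  0.4  0.4] T [0.09 0.08 0.05] w10.8 q [-0.59  0.4   1.7   0.    1.05 -0.14]
```

>>> arm_command:
  series:
    - [[0, -0.7, -0.3, -0.004, -0.004, 0.13], [0, -0.7, -0.3, 0, 0, 0.13], [0, 0, -0.3, 0, 0, 0.13], [0, 0, -0.2, 0, 0, 0.13], [0, 0, 0, 0, 0, 0.06], [0, 0, 0, 0, 0, 0]]

```text
time: 41.95
ee_pos: [0.5979, -0.2778, 0.0611]
tcp_rot: [0.998, 0.056, -0.005, -0.002]
contact_force: [-0.2, 0.8, 0.6]
grip_width: 0.0109
```

```bash
python3 -c "
from h import *
st()"
```

```text
t41.95 p [ 597.9 -277.8   61.1] jaw [ 0.994  0.113 -0.009] z [-0.01   0.004 -1.   ] F [-0.2  0.8  0.6] T [ 0.1   0.11 -0.39] w10.9 q [-0.59  0.4   1.71 -0.    1.04 -0.7 ]
```

Stop torque is -0.39 N m. I'll add one more small nudge, then release, rise and check.

>>> arm_command:
  series:
    - [[0, -1, 0, 0, 0, 0.05], [0, 0, 0, 0, 0, 0.03]]

```text
time: 42.15
ee_pos: [0.5979, -0.2778, 0.0611]
tcp_rot: [0.996, 0.088, -0.004, -0.004]
contact_force: [-2.5, -1.2, 0.0]
grip_width: 0.011
```

>>> arm_command:
  series:
    - [[0, 0, 0, 0, 0, 0], [0, 0, 0, 0, 0, 0], [0, 0, 15, 0, 0, 0], [0, 0, 30, 0, 0, 0], [0, 0, 30, 0, 0, 0], [0, 0, 30, 0, 0, 0], [-20, 15, 20, 0, 0, 0], [-20, 20, 10, 0, 0, 0], [0, 0, 0, 0, 0, 0], [0, 0, 0, 0, 0, 0]]
  fingers: 50

```text
time: 43.15
ee_pos: [0.5598, -0.2452, 0.2116]
tcp_rot: [0.996, 0.088, 0.001, 0.004]
contact_force: [0.2, -0.5, 0.2]
grip_width: 0.0501
```

```bash
python3 - <<'E'
from h import *
st(); p,d=redbar('wrist'); X=cloud('wrist',d); black(X,p,.097,.115,(.521,-.284)); rings()
print([(n,round(r['score'],2),np.round(np.array(r['position'])*1e3)) for n in ('cover_grip','knob_grip','orange_box','cuff') for r in pinpoint(n,'wrist')])
save(p,'w10.png')
E
```

```text
t43.15 p [ 559.8 -245.2  211.6] jaw [0.984 0.176 0.001] z [ 0.003 -0.008 -1.   ] F [ 0.2 -0.5  0.2] T [0.01 0.06 0.  ] w50.1 q [-0.58  0.14  1.74 -0.01  1.26 -0.75]
wrist red n 236 ztop 111.4 c [ 598.3 -280.6] size [11.2 43.8] bar yaw deg 95.4
black n 194 [ 523.5 -285.7  104.4] [ 523.6 -287.1  102.1]
n 73 bbox [203   0  15  10] mean [471.5 -67.6   8.9] rect [472.  -65.8] [19.6  6.4] 37.1 zmax 11.1 top 60 [471.4 -67.4   9.4]
[]
[('cover_grip', 0.68, array([680., -32.,  -1.])), ('cover_grip', 0.66, array([ 520., -289.,   82.])), ('knob_grip', 0.79, array([ 595., -282.,  101.])), ('orange_box', 0.94, array([682., -33.,  -6.])), ('cuff', 0.97, array([ 708., -159.,   -1.]))]
```

View pics/w10.png

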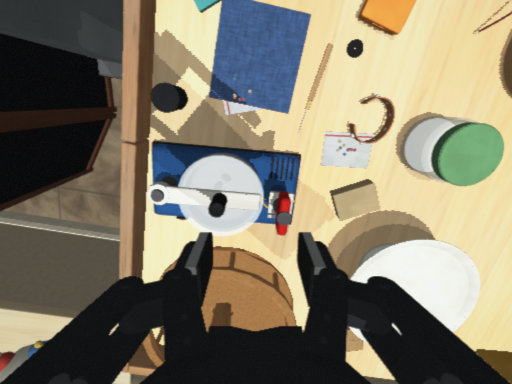

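The bar top is back at 111.4 mm and the bar yaw is 95° (about 92° at the start), so the knob is tight. The cover is shut, the pad is empty, and the box and cuff haven't moved. Handing in.

```bash
python3 -c "
from cell import *
print(job_done(), get_state()['time'])"
```

```text
the job is handed in; nothing more can be done
the job is handed in; nothing more can be done
```

The finisher is loaded as asked. I slackened the knob to its stop and swung the cover open to about 1.68 rad. Both rings on the pad went into the bowl, then I pushed the cover back against its stop and screwed the knob down tight. I handed the job in about 43 s into the run; it reports no verdict.

**Last checks**
- **Knob:** the stop torque reached about 0.39 N m. The bar top is at 111.4 mm, the same as at the start, and the bar yaw is 95° against about 92° at first.
- **Cover:** the grip read within 0.2 mm of its original shut position just after closing, and about 2 mm off from a different viewpoint at the end, inside the camera calibration.
- **Rings:** I only ever saw two on the pad. Both were seen in the bowl before the cover closed, and the pad was empty at the end.
- **Orange box and copper cuff:** the box reads within 2 mm of its first position. The cuff reads within 5 mm, about the detector's accuracy, and I never went near either.

**What disagreed or failed**
- **Fingertip height:** the real fingertips end about 30 mm above the reported TCP. My first close on the knob therefore shut on nothing above the bar. I measured the offset with the wrist camera and corrected for it.
- **False detection:** in the last picture the network also reported a "cover_grip" at the orange box, which I ignored.

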